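# Build up a grinding arbor

## Robot

A 7-joint arm with a two-finger parallel gripper is mounted at the origin on the work surface; the furniture and walls round the work are solid. World frame = base frame: x ahead of the robot, y to its left, z up, the work surface at z = 0. Lengths are in m, angles in rad, forces in N, time in s.
With the tool pointing down it reaches from about 0.4 to 0.85 m from the base axis. Payload 10.4 kg.
Tool frame: the origin (TCP) lies between the finger pads; the fingertips stand 8 mm ahead of it and the grasp point (between the pads) lies 11 mm behind it; z points along the fingers, x is the direction in which the jaws open and shut, and the axes are right-handed (so a half turn about z gives the same grasp; the last joint's range is limited). The gripper opens to 87 mm and grips with 3 to 60 N. Pads are 19 mm wide; open, the fingers measure 117 mm over their backs; the gripper's body (75 mm by 190 mm) begins 51 mm behind the grasp point.
Start: joints at [-1.279, 0.332, -0.065, 1.46, 0.022, 1.35, -0.088], TCP at [0.194, 0.594, 0.231] pointing down, gripper open.
Joint ranges: [-2.6, 2.6], [-0.5, 2.12], [-1.47, 1.34], [0.16, 2.42], [-1.27, 4.41], [0.06, 2.06], [-2.6, 2.6]. Speed limits (rad/s): [2.22, 2.22, 2.79, 2.79, 3.14, 3.14, 3.14].

## Interface

Orientations are given as a unit quaternion [x, y, z, w].
In Python, from bench import r, viewer gives the robot as it stands.
- The arm moves only by the tool apply_moves, never from a script. Its argument "increments" is a list of rows, each an object with "grip": the closure in counts, from 0 (fully open) to 255 (shut); "xyz": the shift along the tool's x, y, z in mm, a list of three; "rotation": the turn, a rotation vector about the tool's x, y, z in degrees, a list of three. A call has 1 to 5 rows; each row is the pose to reach, as a shift and turn from the pose measured when the call began, along the tool's axes at that moment; what a row does not reach only later rows make up. A row lasts 1/8 s, in which the tool goes at most 62.5 mm and 10.7 degrees, less where a joint would pass 70% of its speed; a pose out of reach is approached as far as the arm can. A call with a gripper value outside its range is refused whole. The fingers move at their own pace and stop on an object; "squeeze" is the grip in N (left out, the last holds). Time passes only in rows, so rows that repeat a pose let the fingers close. It gives the time, the measured TCP pose, the force and the opening at its end, in the units of the state.
- r.read_state(): the state, without advancing time (a new reading comes with each control period).
- viewer.camera(name): name is "side" or "top" or "wrist"; returns a dict with "img" (420x560x3 uint8, blue, green, red), "range_z" (420x560 float32, m along the optical axis (not along the pixel's ray), 0 where there is no reading), "vertical_fov" (degrees; the focal length in pixels is half the picture's height over the tangent of half this angle, whatever the lens; pixels are square), "cx", "cy" (the principal point, pixels), "rvec" (rotation vector, rad) and "tvec" (3), from world to camera coordinates, as OpenCV has them. Camera axes: x right, y down, z forward; pixel columns grow to the right and rows downward; lengths in m; the calibration is good to about 2 mm. A picture is of the moment at which its call begins.
- r.close_job(): hands the job in, once; it reports no verdict.
The state is a dict: "time": time; "joint_positions": joint angles; "joint_vel": joint speeds; "joint_torque": joint torques, N m; "ee_pos": TCP position; "eef_rot": TCP orientation; "ft_force": force on the tool from outside, world axes, zero at the start; "torque": the same for the moment, N m; "width": finger opening in m.
Only numpy, scipy, OpenCV 4.12 (cv2) and the standard library are available. Lean on these libraries where they do the work, as an engineer would, in place of code of your own. Each camera call takes 0.05 s, during which the arm holds its last target.

## Task

Build up the grinding arbor on its upright post: first the steel flange with its hub up, then the larger of the two abrasive wheels, then the brass collar, and last the knurled cap over the tip of the post with its closed end up. Each part must lie flat on the one below, let go of and at rest; leave the smaller abrasive wheel where it is.

Things in the scene. Friction and masses are not known exactly. Their poses are not given: they have to be found in the camera images.
- arbor: The fixed arbor stand: a grey painted round base, 84 mm across and 12 mm thick, with an upright bright round post 15 mm in diameter in its middle that stands 54 mm above the base (its rounded tip is 66 mm above the bench). Origin: centre of the underside, on the bench; z up along the post.
- back_flange: Steel flange, lying hub up: a disc 64 mm across and 7 mm thick with a hub 40 mm across and 8 mm high on it (15 mm in all), bored right through at 23 mm. About 160 g; the other parts are lighter. Origin: centre of the underside; z is the axis, pointing from the disc to the hub. It can be gripped across the hub or across the disc.
- large_wheel: The larger of two off-white abrasive wheels: a rigid ring 60 mm across, 16 mm thick, bored through at 23 mm with a thin dark rim drawn round the bore. Origin: centre of the underside; z is the axis, up.
- collar: Plain brass ring, 44 mm across, 11 mm thick, bored through at 23 mm. Origin: centre of the underside; z is the axis, up.
- cap: Bright knurled aluminium cap, standing closed end up: a cylinder 37 mm across over the knurls (34 mm for the fingers) and 26 mm high, closed and bevelled at the top, with a blind bore 23 mm in diameter and 18 mm deep from below. Origin: centre of the open underside; z is the axis, towards the closed end. Seated on the collar its bore takes up the top 12 mm of the post.
- small_wheel: The smaller abrasive wheel, a spare that is not wanted: off-white ring, 42 mm across, 12 mm thick, bored through at 23 mm. Origin: centre of the underside.
There are look-alikes about, which are no part of the job. Leave any blue or turquoise look-alike of the cap alone.

How it is judged:
By the outcome, as a careful person would: the job done as asked, in the order asked, and still so for the second after the job is handed in, with the robot touching nothing.
It also fails if it takes over 104 s, if anything falls off the work surface, if the arm or the gripper's body presses on something with over 40 N, if the wrist force passes 120 N, or if a joint passes its speed limit or range.

## Working session

There is one attempt and no reset: what is moved stays moved. The work goes in short steps, Python scripts to look and compute and a tool call to move; the robot and the scene stay as the last step left them, time stands still between calls to the robot, and variables do not carry over. Pictures are saved under pics/ and viewed, and the job is handed in when it is done.

Besides the shell and the picture viewer there is one more tool, called after "Emit:" as name(argument=value, ...), one argument or row to a line, values as JSON. apply_moves: Moves the arm, as the interface text tells. Its arguments: {"type":"object","properties":{"increments":{"type":"array","items":{"type":"object","properties":{"grip":{"type":"number"},"xyz":{"type":"array","items":{"type":"number"}},"rotation":{"type":"array","items":{"type":"number"}}}}},"squeeze":{"type":"number"}},"required":["increments"]}

```bash
ls; mkdir -p pics
cat > h.py <<'E'
import numpy as np, cv2
from bench import r, viewer
from scipy.spatial.transform import Rotation as R
def K(c):
    h=c["img"].shape[0]; f=h/2/np.tan(np.radians(c["vertical_fov"])/2)
    return f,c["cx"],c["cy"]
def pt(c,u,v,z=None,d=None):
    f,cx,cy=K(c); M=cv2.Rodrigues(np.array(c["rvec"],float))[0]; t=np.array(c["tvec"],float).ravel()
    ray=np.array([(u-cx)/f,(v-cy)/f,1.]); o=-M.T@t; dw=M.T@ray
    s=d if d is not None else (z-o[2])/dw[2]
    return o+s*dw
def cloud(c):
    f,cx,cy=K(c); M=cv2.Rodrigues(np.array(c["rvec"],float))[0]; t=np.array(c["tvec"],float).ravel()
    d=c["range_z"]; v,u=np.mgrid[:d.shape[0],:d.shape[1]]
    P=np.stack([(u-cx)/f*d,(v-cy)/f*d,d],-1)
    W=(P-t)@M; W[d<=0]=np.nan
    return W
def delta(target, yaw=None):
    "tool-frame mm shift to world target TCP"
    s=r.read_state(); q=R.from_quat(s["eef_rot"]); return q.inv().apply(np.array(target)-s["ee_pos"])*1000
E
python3 - <<'E'
from h import *
s=r.read_state()
for k,v in s.items(): print(k,np.round(v,3))
print(R.from_quat(s["eef_rot"]).as_matrix().round(3))
for n in ["side","top","wrist"]:
    c=viewer.camera(n); cv2.imwrite(f"pics/{n}0.png",c["img"]); np.savez(f"{n}0.npz",**c); print(n,c["vertical_fov"],c["cx"],c["cy"],c["rvec"],c["tvec"])
E
```

```text
pics
time 0.0
joint_positions [-1.279  0.333 -0.065  1.461  0.022  1.35  -0.089]
joint_vel [-0.001  0.     0.     0.001  0.002  0.001  0.001]
joint_torque [-1.0000e-03 -6.2323e+01  2.4000e-02 -3.8990e+01 -6.1000e-02  3.9000e-02
  0.0000e+00]
ee_pos [0.193 0.594 0.23 ]
eef_rot [ 0.809  0.588 -0.001  0.   ]
ft_force [0.268 0.142 0.313]
torque [-0.045  0.005  0.007]
width 0.087
[[ 0.31   0.951 -0.   ]
 [ 0.951 -0.31  -0.001]
 [-0.001  0.    -1.   ]]
side 57.54846540497458 275.47975493361264 209.43982905765884 [ 0.07689747 -2.75474932  1.49671846] [0.39432043 0.03866987 0.89942037]
top 46.190976458559746 273.4328832168526 207.0393548972339 [ 2.14651827 -2.16906884  0.13914506] [0.05433807 0.39960869 1.30326266]
wrist 64.33847393840361 279.4853077483189 203.33915169209354 [-2.35447275 -1.70771657 -0.23537895] [-0.62395396 -0.03291477  0.39110375]
```

View pics/side0.png

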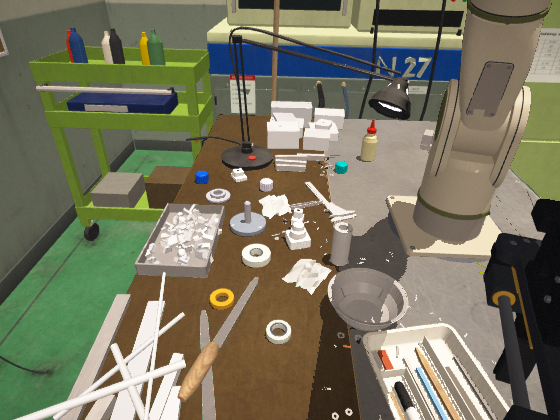

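View pics/top0.png

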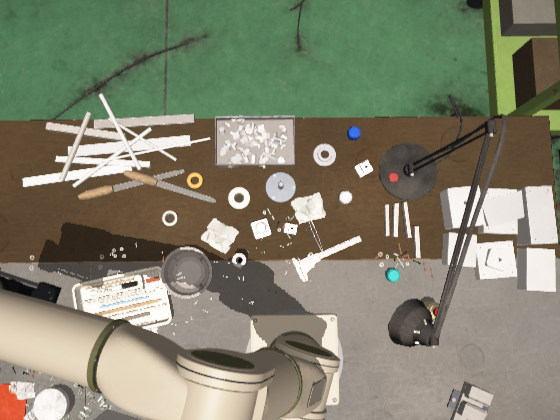

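View pics/wrist0.png

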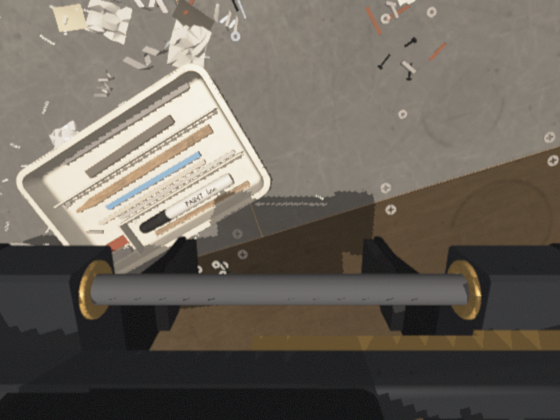

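Side view: flange (218,195), arbor (248,215), larger wheel (256,255), brass ring (222,298), smaller wheel (278,331). Cap candidates are blue (202,177), turquoise (341,167) and pale (266,184). Next I'll crop and measure each one.

Run:
```python
from h import *
t=dict(np.load("top0.npz")); s=dict(np.load("side0.npz"))
a=cv2.resize(t["img"][120:280,140:420],None,fx=2.8,fy=2.8,interpolation=cv2.INTER_CUBIC)
b=cv2.resize(s["img"][150:350,160:370],None,fx=2.9,fy=2.9,interpolation=cv2.INTER_CUBIC)
cv2.imwrite("pics/topcrop.png",a);cv2.imwrite("pics/sidecrop.png",b)
W=cloud(t)
for n,(u,v) in dict(flange=(324,154),arbor=(281,187),lw=(239,198),collar=(195,180),sw=(169,218),cap=(346,197),blue=(354,132),turq=(392,275),ring2=(239,259)).items():
    w=W[v-14:v+15,u-14:u+15].reshape(-1,3); w=w[np.isfinite(w[:,2])]
    hi=w[w[:,2]>0.006]
    print(n,len(hi),"c",((np.nanmin(hi,0)+np.nanmax(hi,0))/2).round(3),"ext",np.ptp(hi,0).round(3),"maxz",hi[:,2].max().round(4), "p50",np.median(hi[:,2]).round(4))
```

```text
flange 212 c [ 0.547 -0.091  0.013] ext [0.062 0.061 0.014] maxz 0.0198 p50 0.0102
arbor 666 c [0.457 0.029 0.037] ext [0.079 0.077 0.062] maxz 0.0679 p50 0.0109
lw 326 c [0.426 0.145 0.014] ext [0.058 0.058 0.015] maxz 0.0217 p50 0.0142
collar 182 c [0.474 0.275 0.012] ext [0.068 0.059 0.012] maxz 0.0177 p50 0.0092
sw 120 c [0.375 0.334 0.012] ext [0.039 0.041 0.012] maxz 0.0179 p50 0.0103
cap 138 c [ 0.428 -0.155  0.018] ext [0.045 0.053 0.023] maxz 0.0299 p50 0.023
blue 140 c [ 0.604 -0.17   0.019] ext [0.034 0.042 0.026] maxz 0.0326 p50 0.0233
turq 151 c [ 0.223 -0.273  0.019] ext [0.053 0.05  0.025] maxz 0.0312 p50 0.0231
ring2 189 c [0.27  0.152 0.047] ext [0.059 0.06  0.081] maxz 0.0879 p50 0.0803
```

View pics/topcrop.png

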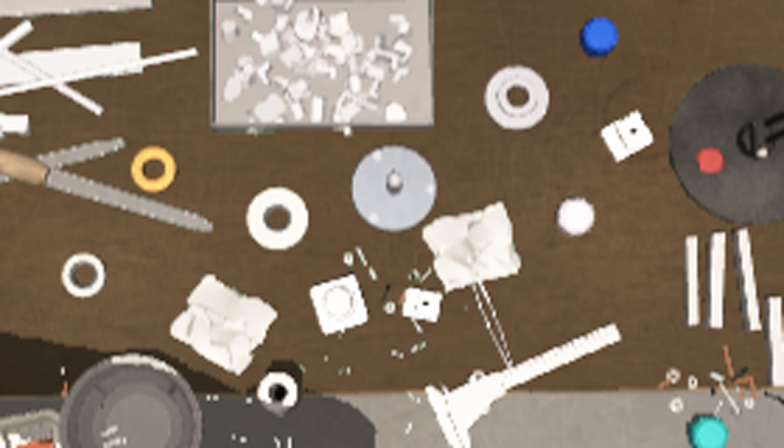

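View pics/sidecrop.png

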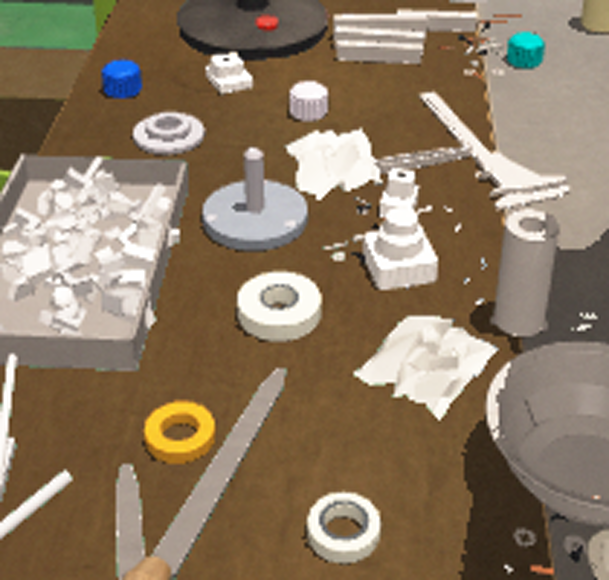

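Choice confirmed: the pale knurled cap is at side (266,184), and the blue and turquoise ones get left alone. The flange lies hub up at top (324,154). The large wheel is at top (239,198), 58 mm measured, and the small one at (169,218), about 40 mm. The brass ring is at top (195,180). Next I'll refine the centres and map the obstacles.

```bash
cat > cen.py <<'E'
from h import *
def comp(c,mask,u,v,rad=26):
    m=np.zeros(mask.shape,np.uint8); cv2.circle(m,(u,v),rad,255,-1); m&=mask
    n,l,st,ce=cv2.connectedComponentsWithStats(m)
    k=max(range(1,n),key=lambda i:st[i,4]-3*np.hypot(*(ce[i]-[u,v])))
    cnt=max(cv2.findContours((l==k).astype(np.uint8),cv2.RETR_EXTERNAL,cv2.CHAIN_APPROX_NONE)[0],key=len)
    return cv2.fitEllipse(cnt),cnt
E
python3 - <<'E'
from cen import *
t=dict(np.load("top0.npz")); s=dict(np.load("side0.npz"))
f=K(t)[0]; print(f, "cam", pt(t,280,210,d=0))
hsv=cv2.cvtColor(t["img"],cv2.COLOR_BGR2HSV)
W=cloud(t)
br=((hsv[...,2]>115)*255).astype(np.uint8)
for n,u,v,z,d in [("flange",324,154,.007,64),("lw",239,198,.016,60),("collar",195,180,.011,44),("sw",169,218,.012,42),("cap",346,197,.026,37),("base",281,187,.012,84)]:
    e,c=comp(t,br,u,v,24 if n=="base" else 18)
    p=pt(t,*e[0],z=z); 
    print(n,np.round(e[0],1),np.round(e[1],1),p.round(4),"diam mm",np.round(np.array(e[1])*(pt(t,0,0,d=0)[2]-z)/f*1000,1),d)
# height bias of bench
reg=W[150:240,150:400]; z=reg[...,2]; print("bench med",np.nanmedian(z), np.nanpercentile(z,[10,25]))
H=np.nan_to_num(W[...,2]); hm=np.clip(H*255/0.3,0,255).astype(np.uint8)
cv2.imwrite("pics/hmap.png",cv2.applyColorMap(hm,cv2.COLORMAP_JET))
for nm,(u0,u1,v0,v1) in dict(lamp=(375,505,100,350),tray=(214,296,115,166),block=(355,375,158,178),foam=(250,300,215,240),paper=(290,328,190,225),saw=(80,215,168,204),head=(385,440,295,345)).items():
    w=W[v0:v1,u0:u1].reshape(-1,3); w=w[w[:,2]>.012]; print(nm,np.nanmin(w,0).round(3),np.nanmax(w,0).round(3))
    if nm=="lamp":
        for a,b in [(.05,.1),(.1,.2),(.2,.3),(.3,.4),(.4,.5),(.5,.7)]:
            q=w[(w[:,2]>a)&(w[:,2]<b)]
            if len(q): print(a,b,len(q),q.min(0).round(3),q.max(0).round(3))
E
```

```text
492.44555958157366 cam [0.23351404 0.05500601 1.34297387]
flange [324.  154.3] [22.3 22.9] [ 0.5483 -0.0918  0.007 ] diam mm [60.5 62.1] 64
lw [238.5 197.6] [21.9 22.3] [0.4281 0.145  0.016 ] diam mm [59.  60.1] 60
collar [194.2 179.9] [15.7 16.4] [0.4793 0.2668 0.011 ] diam mm [42.5 44.3] 44
sw [168.7 217.4] [15.3 17.5] [0.3763 0.3349 0.012 ] diam mm [41.3 47.2] 42
cap [345.3 197.1] [13.  14.3] [ 0.4252 -0.1443  0.026 ] diam mm [34.7 38.3] 37
base [280.2 186.9] [29.6 30. ] [0.4573 0.0309 0.012 ] diam mm [80.  81.1] 84
bench med -0.00023120637805281897 [-0.00478093 -0.00281022]
lamp [ 0.056 -0.571  0.012] [ 0.632 -0.202  0.362]
0.05 0.1 1694 [ 0.101 -0.562  0.05 ] [ 0.513 -0.309  0.1  ]
0.1 0.2 243 [ 0.058 -0.39   0.1  ] [ 0.528 -0.212  0.2  ]
0.2 0.3 2961 [ 0.056 -0.416  0.2  ] [ 0.549 -0.202  0.3  ]
0.3 0.4 1699 [ 0.178 -0.434  0.3  ] [ 0.554 -0.316  0.362]
tray [ 0.515 -0.009  0.012] [0.655 0.209 0.055]
block [ 0.485 -0.218  0.012] [ 0.526 -0.176  0.027]
foam [ 0.315 -0.019  0.012] [0.376 0.111 0.052]
paper [ 0.354 -0.087  0.012] [0.446 0.006 0.036]
saw [0.423 0.217 0.012] [0.515 0.58  0.035]
head [ 0.062 -0.366  0.016] [ 0.164 -0.202  0.288]
```

View pics/hmap.png

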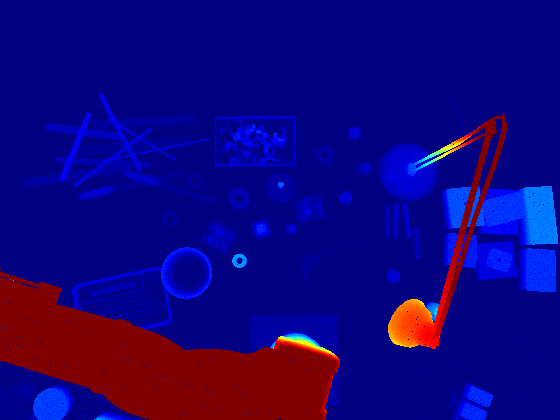

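```bash
cat >> h.py <<'E'
def plan(target,yaw=0):
    "TCP target world m; jaw x axis azimuth yaw deg; tool down"
    s=r.read_state(); q=R.from_quat(s["eef_rot"]); a=np.radians(yaw)
    x=np.array([np.cos(a),np.sin(a),0]); z=np.array([0,0,-1.]); Rt=R.from_matrix(np.stack([x,np.cross(z,x),z],1))
    print("t",round(s["time"],2),"pos",np.round(s["ee_pos"],4),"w",round(float(s["width"]),4),"F",np.round(s["ft_force"],1))
    print("xyz",(q.inv().apply(np.array(target)-s["ee_pos"])*1000).round(1),"rot",np.degrees((q.inv()*Rt).as_rotvec()).round(1))
E
python3 - <<'E'
from h import *
plan([.36,.28,.2],22); plan([.548,-.092,.2],0)
E
```

```text
t 0.15 pos [0.1934 0.594  0.2299] w 0.0871 F [ 0.4 -0.6  0.5]
xyz [-247.   255.6   30.2] rot [ 0.   0.1 50. ]
t 0.15 pos [0.1934 0.594  0.2299] w 0.0871 F [ 0.4 -0.6  0.5]
xyz [-542.5  549.6   30.6] rot [ 0.   0.1 72. ]
```

Emit:
apply_moves(
  increments=[
    {"xyz": [-50,51,6],"rotation": [0,0,10],"grip": 0},
    {"xyz": [-99,102,12],"rotation": [0,0,20],"grip": 0},
    {"xyz": [-148,153,18],"rotation": [0,0,30],"grip": 0},
    {"xyz": [-198,204,24],"rotation": [0,0,40],"grip": 0},
    {"xyz": [-247,256,30],"rotation": [0,0,50],"grip": 0},
  ],
)

```text
time: 0.78
ee_pos: [0.3398, 0.3172, 0.2038]
eef_rot: [0.982, 0.188, -0.0, 0.0]
ft_force: [1.0, -1.0, 0.1]
width: 0.0873
```

Run:
```python
from h import *
plan([.43,.0,.18],0);plan([.548,-.092,.12],0)
c=viewer.camera("wrist"); cv2.imwrite("pics/w1.png",c["img"])
```

```text
t 0.78 pos [0.3398 0.3172 0.2038] w 0.0873 F [ 1.  -1.   0.1]
xyz [-33.1 328.1  24. ] rot [ 0.   0.  21.6]
t 0.78 pos [0.3398 0.3172 0.2038] w 0.0873 F [ 1.  -1.   0.1]
xyz [ 42.7 457.1  84. ] rot [ 0.   0.  21.6]
```

View pics/w1.png

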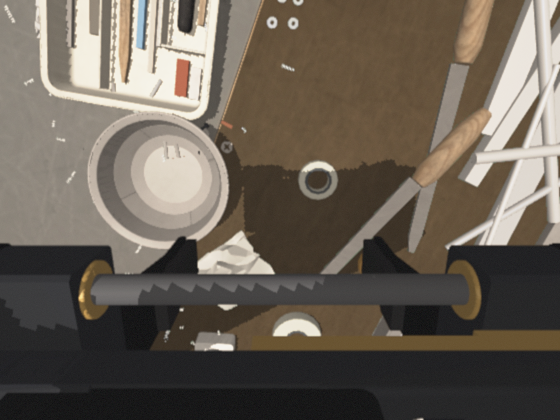

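The wrist picture shows the small wheel at (317,180), the saws on the right and the large wheel at (297,325). The camera looks to the +y side of the tool. On to the flange.

Emit:
apply_moves(
  increments=[
    {"xyz": [0,60,4],"rotation": [0,0,8]},
    {"xyz": [5,120,8],"rotation": [0,0,15]},
    {"xyz": [8,180,12],"rotation": [0,0,21.6]},
    {"xyz": [12,240,18],"rotation": [0,0,21.6]},
    {"xyz": [15,300,24],"rotation": [0,0,21.6]},
  ],
)

```text
$.increments[0]: bad value
```

Run:
```python
from h import *
plan([.548,-.092,.10],0)
```

```text
t 0.82 pos [0.3441 0.3096 0.2031] w 0.0872 F [ 7.4 -7.  -1.6]
xyz [ 49.5 447.3 104.7] rot [ 0.2  0.  20.6]
```

Grip is required in every row.

Emit:
apply_moves(
  increments=[
    {"xyz": [6,55,4],"rotation": [0,0,7],"grip": 0},
    {"xyz": [12,110,8],"rotation": [0,0,14],"grip": 0},
    {"xyz": [18,165,12],"rotation": [0,0,20.6],"grip": 0},
    {"xyz": [24,220,18],"rotation": [0,0,20.6],"grip": 0},
    {"xyz": [30,275,24],"rotation": [0,0,20.6],"grip": 0},
  ],
)

```text
time: 1.45
ee_pos: [0.4695, 0.0611, 0.1801]
eef_rot: [1.0, 0.0, 0.0, 0.002]
ft_force: [1.2, 0.4, 0.6]
width: 0.0871
```

Run:
```python
from h import *
plan([.548,-.092,.10],0)
c=viewer.camera("wrist"); cv2.imwrite("pics/w2.png",c["img"]); np.savez("w2.npz",**c)
plan([.548,-.092,.10],0)
```

```text
t 1.45 pos [0.4695 0.0611 0.1801] w 0.0871 F [1.2 0.4 0.6]
xyz [ 78.3 152.9  80.6] rot [ 0.2 -0.   0. ]
t 1.5 pos [0.4715 0.0538 0.1796] w 0.0869 F [-1.  -6.7 -0.5]
xyz [ 77.3 144.8  80.6] rot [ 0.4 -0.1 -0.4]
```

View pics/w2.png

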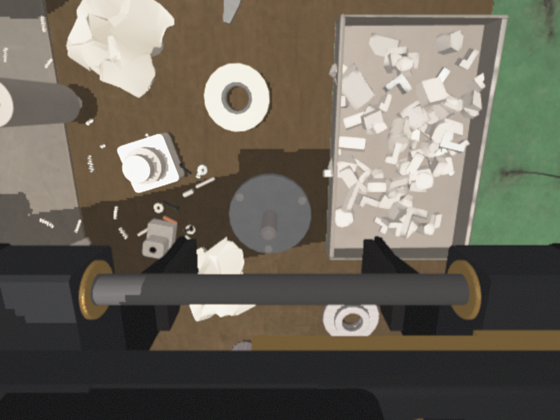

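Wrist view: large wheel (237,97), arbor base (270,213), flange (351,319), cleanly separated. I'll measure these as a cross-check.

Run:
```python
from cen import *
t=dict(np.load("w2.npz"))
g=cv2.cvtColor(t["img"],cv2.COLOR_BGR2GRAY)
hsv=cv2.cvtColor(t["img"],cv2.COLOR_BGR2HSV)
f=K(t)[0]
e,_=comp(t,((g>120)*255).astype(np.uint8),237,97,45); print("lw",e, pt(t,*e[0],z=.016).round(4))
m=((hsv[...,1]<70)&(g>50))*255
e,_=comp(t,m.astype(np.uint8),270,213,47); print("base",e,pt(t,*e[0],z=.012).round(4))
W=cloud(t)
w=W[160:250,220:320].reshape(-1,3); w=w[w[:,2]>.05]; w=w[w[:,2]<.075]; print("post",len(w),w.mean(0),w.min(0),w.max(0))
w=W[60:140,190:285].reshape(-1,3); w=w[w[:,2]>.011]; print("lw",(w.min(0)+w.max(0))/2,np.ptp(w,0))
```

```text
lw ((236.17437744140625, 96.86832427978516), (65.1269302368164, 69.20609283447266), 162.6917724609375) [0.4305 0.1451 0.016 ]
base ((269.66680908203125, 213.0816650390625), (80.38784790039062, 82.93253326416016), 90.77086639404297) [0.4598 0.0329 0.012 ]
post 282 [0.46002002 0.03262612 0.06284448] [0.45239826 0.02356148 0.05039573] [0.46674617 0.03813599 0.06822291]
lw [0.4306553  0.14418586 0.01510848] [0.05921368 0.05935663 0.00804903]
```

Emit:
apply_moves(
  increments=[
    {"xyz": [16,30,10],"rotation": [0,0,0],"grip": 40},
    {"xyz": [32,60,25],"rotation": [0,0,0],"grip": 40},
    {"xyz": [48,90,35],"rotation": [0,0,0],"grip": 40},
    {"xyz": [64,120,45],"rotation": [0,0,0],"grip": 40},
    {"xyz": [77,144,55],"rotation": [0,0,0],"grip": 40},
  ],
)

```text
time: 2.12
ee_pos: [0.5481, -0.0922, 0.1251]
eef_rot: [1.0, -0.003, 0.001, 0.003]
ft_force: [0.5, 0.6, 0.3]
width: 0.0734
```

Run:
```python
from h import *
plan([.548,-.092,.10],0)
c=viewer.camera("wrist"); cv2.imwrite("pics/w3.png",c["img"]); np.savez("w3.npz",**c)
plan([.548,-.092,.10],0)
```

```text
t 2.12 pos [ 0.5481 -0.0922  0.1251] w 0.0734 F [0.5 0.6 0.3]
xyz [-0.1 -0.4 25.1] rot [ 0.4 -0.1 -0.4]
t 2.17 pos [ 0.5482 -0.0954  0.1241] w 0.0734 F [-2.5 -2.  -0.4]
xyz [-0.2 -3.6 24.1] rot [ 0.5 -0.  -0.5]
```

View pics/w3.png

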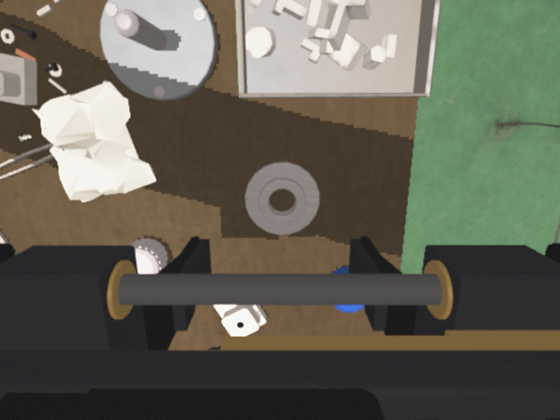

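Run:
```python
from cen import *
t=dict(np.load("w3.npz"))
g=cv2.cvtColor(t["img"],cv2.COLOR_BGR2GRAY)
hsv=cv2.cvtColor(t["img"],cv2.COLOR_BGR2HSV)
m=((hsv[...,1]<60)&(g>60))*255
e,_=comp(t,m.astype(np.uint8),282,198,45); print("fl",e, pt(t,*e[0],z=.007).round(4))
m=((g<90)*255).astype(np.uint8); e,_=comp(t,m,282,201,16); print("bore",e,pt(t,*e[0],z=.015).round(4))
W=cloud(t)
w=W[150:245,235:330].reshape(-1,3); q=w[w[:,2]>.005]; print((q.min(0)+q.max(0))/2,np.ptp(q,0)); q=w[w[:,2]>.012];print(q.mean(0))
e,_=comp(t,((g>100)&(hsv[...,1]<60)).astype(np.uint8)*255,157,40,62); print("base",e,pt(t,*e[0],z=.012).round(4))
```

```text
fl ((281.77923583984375, 197.82496643066406), (73.31197357177734, 75.1427993774414), 88.14227294921875) [ 0.5504 -0.0913  0.007 ]
bore ((281.746826171875, 199.71311950683594), (21.1238956451416, 25.215831756591797), 89.08274841308594) [ 0.5503 -0.0907  0.015 ]
[ 0.55002894 -0.09287052  0.01132906] [0.06220938 0.0626113  0.01263397]
[ 0.55042702 -0.0921272   0.01529958]
base ((157.84933471679688, 44.296142578125), (102.47541046142578, 119.8026351928711), 104.73019409179688) [0.4603 0.0273 0.012 ]
```

Emit:
apply_moves(
  increments=[
    {"xyz": [1,-4,30],"rotation": [0,0,-0.5],"grip": 60},
    {"xyz": [1,-4,60],"rotation": [0,0,-0.5],"grip": 60},
    {"xyz": [1,-4,85],"rotation": [0,0,-0.5],"grip": 60},
    {"xyz": [1,-4,100],"rotation": [0,0,-0.5],"grip": 60},
    {"xyz": [1,-4,104],"rotation": [0,0,-0.5],"grip": 60},
  ],
  squeeze=25,
)

```text
time: 2.8
ee_pos: [0.5489, -0.0921, 0.0195]
eef_rot: [1.0, -0.0, -0.0, 0.004]
ft_force: [0.4, -0.4, -0.2]
width: 0.0664
```

Run:
```python
from h import *
plan([.549,-.092,.017],0)
c=viewer.camera("wrist"); cv2.imwrite("pics/w4.png",c["img"]); np.savez("w4.npz",**c)
plan([.549,-.092,.017],0)
```

```text
t 2.8 pos [ 0.5489 -0.0921  0.0195] w 0.0664 F [ 0.4 -0.4 -0.2]
xyz [ 0.1 -0.1  2.5] rot [ 0.5  0.  -0. ]
t 2.85 pos [ 0.5491 -0.0922  0.0197] w 0.0666 F [-0.2  0.1 -0.3]
xyz [-0.1 -0.2  2.7] rot [ 0.5  0.  -0. ]
```

View pics/w4.png

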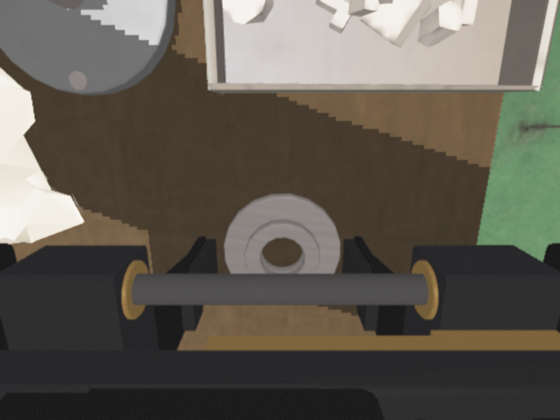

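The flange is centred between the jaws: bore at column 282, fingers at 217 and 345. Closing now.

Emit:
apply_moves(
  increments=[
    {"xyz": [0,0,3],"rotation": [0.5,0,0],"grip": 60},
    {"xyz": [0,0,3],"rotation": [0.5,0,0],"grip": 255},
    {"xyz": [0,0,3],"rotation": [0.5,0,0],"grip": 255},
    {"xyz": [0,0,3],"rotation": [0.5,0,0],"grip": 255},
    {"xyz": [0,0,3],"rotation": [0.5,0,0],"grip": 255},
  ],
  squeeze=25,
)

```text
time: 3.48
ee_pos: [0.5493, -0.0922, 0.0169]
eef_rot: [1.0, -0.0, 0.0, -0.0]
ft_force: [-0.0, 0.2, 1.7]
width: 0.0388
```

Emit:
apply_moves(
  increments=[
    {"xyz": [0,0,0],"rotation": [0,0,0],"grip": 255},
    {"xyz": [0,0,0],"rotation": [0,0,0],"grip": 255},
    {"xyz": [0,0,-20],"rotation": [0,0,0],"grip": 255},
    {"xyz": [0,0,-50],"rotation": [0,0,0],"grip": 255},
    {"xyz": [0,0,-90],"rotation": [0,0,0],"grip": 255},
  ],
)

```text
time: 4.1
ee_pos: [0.5487, -0.0923, 0.1084]
eef_rot: [1.0, -0.0, -0.0, -0.0]
ft_force: [-0.0, 0.1, -1.5]
width: 0.0385
```

Run:
```python
from h import *
plan([.4585,.032,.115],0)
c=viewer.camera("wrist"); cv2.imwrite("pics/w5.png",c["img"]); np.savez("w5.npz",**c)
plan([.4585,.032,.115],0)
```

```text
t 4.1 pos [ 0.5487 -0.0923  0.1084] w 0.0385 F [-0.   0.1 -1.5]
xyz [ -90.3 -124.2   -6.5] rot [-0.  0. -0.]
t 4.15 pos [ 0.5516 -0.0931  0.114 ] w 0.0383 F [ 3.8 -1.9  3. ]
xyz [ -93.3 -125.    -1.6] rot [-0.  -0.4 -0.1]
```

View pics/w5.png

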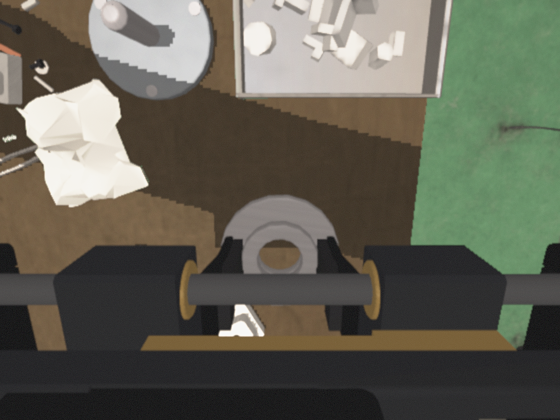

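Run:
```python
from cen import *
t=dict(np.load("w5.npz"))
g=cv2.cvtColor(t["img"],cv2.COLOR_BGR2GRAY);hsv=cv2.cvtColor(t["img"],cv2.COLOR_BGR2HSV)
W=cloud(t)
for v in (200,215,225,235,245):
    row=g[v,200:360]; print(v,"z",np.round(W[v,[240,260,279,300,320],2],4))
# outer disc upper arc: edges per row
m=((hsv[...,1]<40)&(g>60)).astype(np.uint8)*255
for v in (205,212,220,228):
    x=np.where(m[v,200:360])[0]+200; print(v,x.min(),x.max(),(x.min()+x.max())/2, pt(t,(x.min()+x.max())/2,v,z=.1084-.017+.007).round(4))
col=np.where(m[185:240,280])[0]+185; print("top",col.min(),pt(t,280,col.min(),z=.1084-.017+.007).round(4))
e,_=comp(t,((g>100)&(hsv[...,1]<60)).astype(np.uint8)*255,150,38,64); print("base",e,pt(t,*e[0],z=.012).round(4))
w=W[0:60,90:180].reshape(-1,3); w=w[w[:,2]>.06]; print("tip",w.mean(0),len(w))
```

```text
200 z [-0.      0.0977  0.0985  0.0979  0.001 ]
215 z [0.0985 0.0991 0.0999 0.1001 0.0993]
225 z [0.0982 0.098  0.1065 0.0988 0.0989]
235 z [0.1002 0.1082 0.1062 0.1072 0.1   ]
245 z [0.1084 0.1074 0.     0.1076 0.1099]
205 245 313 279.0 [ 0.5488 -0.0657  0.0984]
212 236 322 279.0 [ 0.5488 -0.0695  0.0984]
220 230 328 279.0 [ 0.5488 -0.0738  0.0984]
228 225 333 279.0 [ 0.5488 -0.0783  0.0984]
top 195 [ 0.5493 -0.0604  0.0984]
base ((150.89218139648438, 43.52764129638672), (102.6520767211914, 127.08000183105469), 97.9807357788086) [0.4605 0.0252 0.012 ]
tip [0.46157155 0.02964667 0.06487789] 709
```

Emit:
apply_moves(
  increments=[
    {"xyz": [-30,-42,-6],"rotation": [0,-0.4,0],"grip": 255},
    {"xyz": [-60,-84,-6],"rotation": [0,-0.4,0],"grip": 255},
    {"xyz": [-85,-115,-6],"rotation": [0,-0.4,0],"grip": 255},
    {"xyz": [-91.6,-125.6,-6],"rotation": [0,-0.4,0],"grip": 255},
    {"xyz": [-91.6,-125.6,-6],"rotation": [0,-0.4,0],"grip": 255},
  ],
)

```text
time: 4.78
ee_pos: [0.4604, 0.0329, 0.1201]
eef_rot: [1.0, -0.0, 0.0, -0.0]
ft_force: [0.6, 0.1, -2.1]
width: 0.0386
```

Run:
```python
from h import *
for n in ["wrist","side","top"]:
    c=viewer.camera(n); cv2.imwrite(f"pics/{n}6.png",c["img"]); np.savez(f"{n}6.npz",**c)
plan([.460,.0325,.030],0)
s=cv2.imread("pics/side6.png")[150:300,160:370]; w=cv2.imread("pics/wrist6.png")
s=cv2.resize(s,(560,400)); cv2.imwrite("pics/c6.png",np.vstack([cv2.resize(s,(420,300)),cv2.resize(w,(420,300))]))
```

```text
t 4.92 pos [0.4609 0.0314 0.1197] w 0.0387 F [ 0.3 -0.4 -1.4]
xyz [-0.9 -1.1 89.7] rot [ 0.  -0.  -0.2]
```

View pics/c6.png

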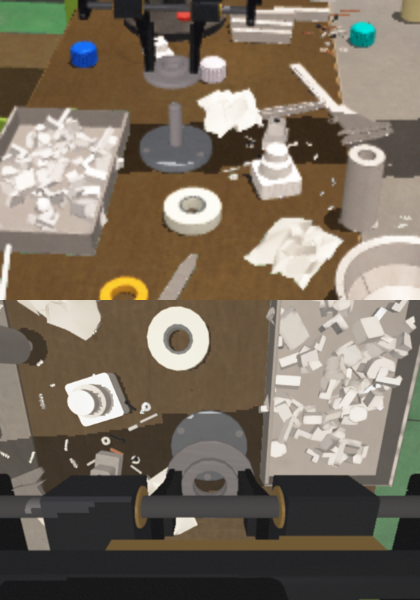

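The flange hovers over the post (wrist view: base arc behind the flange). I'll check the base and flange axes in this view.

Run:
```python
from cen import *
t=dict(np.load("wrist6.npz")); W=cloud(t)
q=W[...]
def circ(lo,hi,rr):
    u=(W[...,2]>lo)&(W[...,2]<hi)&(abs(W[...,0]-.46)<rr)&(abs(W[...,1]-.033)<rr)
    P=W[u]; return P
b=circ(.007,.017,.055); print(len(b),b.min(0),b.max(0))
print("base x mid",(b[:,0].min()+b[:,0].max())/2,"y front centre",np.percentile(b[:,1],99.8)-.042)
# widths by y
for y in np.arange(.04,.075,.006):
    s=b[abs(b[:,1]-y)<.002]; 
    if len(s): print(round(y,3),s[:,0].min().round(4),s[:,0].max().round(4),((s[:,0].min()+s[:,0].max())/2).round(4))
g=cv2.cvtColor(t["img"],cv2.COLOR_BGR2GRAY)
f=circ(.1055,.114,.05);print("disc",f.min(0),f.max(0),"y cen",f[:,1].max()-.032)
```

```text
4212 [ 0.40514306 -0.01369925  0.00709639] [0.51450732 0.07667788 0.01668069]
base x mid 0.4598251882733194 y front centre 0.03178264459397933
0.04 0.4196 0.5004 0.46
0.046 0.4206 0.4987 0.4596
0.052 0.4241 0.4958 0.46
0.058 0.4282 0.4917 0.46
0.064 0.4334 0.4858 0.4596
0.07 0.4423 0.5145 0.4784
disc [0.42944486 0.00059268 0.10552181] [0.4920262  0.06403206 0.11398982] y cen 0.03203206104938808
```

Emit:
apply_moves(
  increments=[
    {"xyz": [-0.9,-0.6,25],"rotation": [0,0,-0.2],"grip": 255},
    {"xyz": [-0.9,-0.6,50],"rotation": [0,0,-0.2],"grip": 255},
    {"xyz": [-0.9,-0.6,72],"rotation": [0,0,-0.2],"grip": 255},
    {"xyz": [-0.9,-0.6,84],"rotation": [0,0,-0.2],"grip": 255},
    {"xyz": [-0.9,-0.6,88],"rotation": [0,0,-0.2],"grip": 255},
  ],
)

```text
time: 5.55
ee_pos: [0.4601, 0.0312, 0.0313]
eef_rot: [1.0, -0.0, -0.0, 0.001]
ft_force: [-0.6, 0.3, -2.1]
width: 0.0385
```

Run:
```python
from h import *
plan([.460,.032,.029],0)
```

```text
t 5.55 pos [0.4601 0.0312 0.0313] w 0.0385 F [-0.6  0.3 -2.1]
xyz [-0.1 -0.8  2.3] rot [ 0.1  0.  -0. ]
```

Emit:
apply_moves(
  increments=[
    {"xyz": [0,-0.8,2],"rotation": [0,0,0],"grip": 255},
    {"xyz": [0,-0.8,2.5],"rotation": [0,0,0],"grip": 255},
    {"xyz": [0,-0.8,2.5],"rotation": [0,0,0],"grip": 60},
    {"xyz": [0,-0.8,2.5],"rotation": [0,0,0],"grip": 60},
    {"xyz": [0,-0.8,2.5],"rotation": [0,0,0],"grip": 60},
  ],
)

```text
time: 6.18
ee_pos: [0.4603, 0.0321, 0.029]
eef_rot: [1.0, -0.0, 0.0, 0.0]
ft_force: [-0.6, 0.0, 0.3]
width: 0.0605
```

Emit:
apply_moves(
  increments=[
    {"xyz": [0,0,-10],"rotation": [0,0,0],"grip": 30},
    {"xyz": [0,0,-35],"rotation": [0,0,0],"grip": 30},
    {"xyz": [0,0,-70],"rotation": [0,0,0],"grip": 30},
    {"xyz": [0,0,-100],"rotation": [0,0,0],"grip": 30},
    {"xyz": [0,0,-110],"rotation": [0,0,0],"grip": 30},
  ],
)

```text
time: 6.8
ee_pos: [0.4613, 0.0323, 0.1412]
eef_rot: [1.0, -0.0, 0.002, -0.0]
ft_force: [-0.4, -0.5, 0.4]
width: 0.077
```

Run:
```python
from h import *
c=viewer.camera("wrist"); cv2.imwrite("pics/w7.png",c["img"]); np.savez("w7.npz",**c)
plan([.430,.1455,.12],0)
```

```text
t 6.85 pos [0.4613 0.0324 0.1413] w 0.0766 F [0.5 0.1 1.7]
xyz [ -31.5 -113.1   21.2] rot [-0.  -0.2 -0.1]
```

View pics/w7.png

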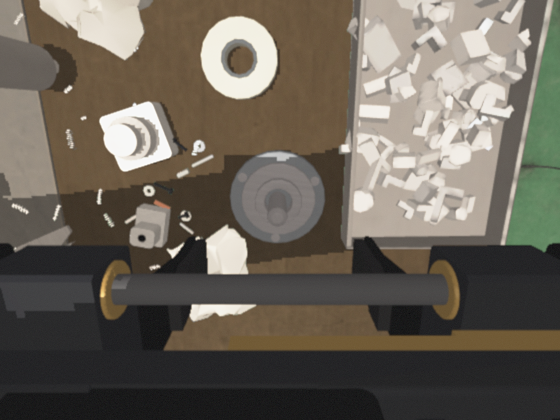

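The flange sits round the post at (277,197) and the wheel is at (239,57) with space for the fingers. I'll measure both.

Run:
```python
from cen import *
t=dict(np.load("w7.npz")); W=cloud(t)
P=W[np.isfinite(W[...,2])]; d=np.hypot(P[:,0]-.46,P[:,1]-.032)
for a,b in [(.034,.040),(.022,.030),(.013,.019)]:
    q=P[(d>a)&(d<b)]
    A=np.c_[q[:,:2]-[.46,.032],np.ones(len(q))]; k=np.linalg.lstsq(A,q[:,2],rcond=None)[0]
    print(a,b,len(q),np.median(q[:,2]).round(4),"slope deg",np.degrees(k[:2]).round(2))
g=cv2.cvtColor(t["img"],cv2.COLOR_BGR2GRAY)
e,_=comp(t,((g>120)*255).astype(np.uint8),239,57,48); print("lw",e, pt(t,*e[0],z=.016).round(4))
plan([.430,.1455,.12],0)
```

```text
0.034 0.04 11865 0.2337 slope deg [ -1.35 178.92]
0.022 0.03 16780 0.2433 slope deg [  5.56 315.9 ]
0.013 0.019 727 0.0275 slope deg [ 1.11 -1.86]
lw ((238.6577606201172, 57.193115234375), (76.313720703125, 83.2562484741211), 167.99990844726562) [0.4305 0.1451 0.016 ]
t 6.85 pos [0.4613 0.0324 0.1413] w 0.0766 F [0.5 0.1 1.7]
xyz [ -31.5 -113.1   21.2] rot [-0.  -0.2 -0.1]
```

Emit:
apply_moves(
  increments=[
    {"xyz": [-10,-37,10],"rotation": [0,-0.2,0],"grip": 35},
    {"xyz": [-20,-75,22],"rotation": [0,-0.2,0],"grip": 35},
    {"xyz": [-30.8,-112.6,35],"rotation": [0,-0.2,0],"grip": 35},
    {"xyz": [-30.8,-112.6,60],"rotation": [0,-0.2,0],"grip": 35},
    {"xyz": [-30.8,-112.6,75],"rotation": [0,-0.2,0],"grip": 35},
  ],
)

```text
time: 7.48
ee_pos: [0.4299, 0.1447, 0.0645]
eef_rot: [1.0, -0.0, -0.001, 0.0]
ft_force: [-0.5, -0.6, 0.6]
width: 0.0753
```

Run:
```python
from h import *
plan([.4305,.145,.012],0)
c=viewer.camera("wrist"); cv2.imwrite("pics/w8.png",c["img"]); np.savez("w8.npz",**c)
plan([.4305,.145,.012],0)
```

```text
t 7.47 pos [0.4299 0.1447 0.0645] w 0.0753 F [-0.5 -0.6  0.6]
xyz [ 0.8 -0.3 52.5] rot [ 0.   0.1 -0. ]
t 7.53 pos [0.4293 0.144  0.0633] w 0.0749 F [-1.6 -1.2 -1.8]
xyz [ 1.4 -1.1 51.3] rot [ 0.1  0.2 -0.1]
```

View pics/w8.png

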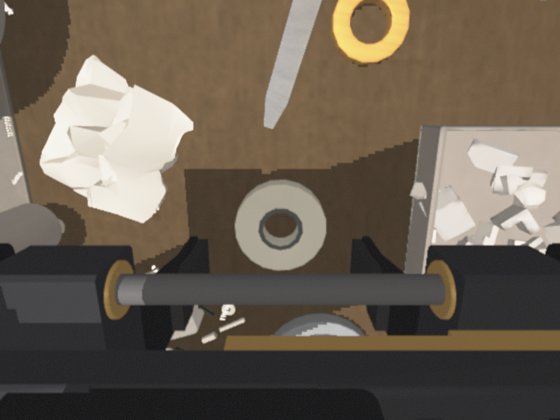

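The wheel is centred between the fingers at (281,225), with nothing under the fingertips.

Emit:
apply_moves(
  increments=[
    {"xyz": [1,-1,25],"rotation": [0,0.2,0],"grip": 35},
    {"xyz": [1,-1,42],"rotation": [0,0.2,0],"grip": 35},
    {"xyz": [1,-1,51],"rotation": [0,0.2,0],"grip": 35},
    {"xyz": [1,-1,51],"rotation": [0,0.2,0],"grip": 255},
    {"xyz": [1,-1,51],"rotation": [0,0.2,0],"grip": 255},
  ],
  squeeze=25,
)

```text
time: 8.15
ee_pos: [0.4306, 0.145, 0.0129]
eef_rot: [1.0, -0.001, 0.0, 0.001]
ft_force: [0.6, -0.4, 1.0]
width: 0.0621
```

Emit:
apply_moves(
  increments=[
    {"xyz": [0,0,0],"rotation": [0,0,0],"grip": 255},
    {"xyz": [0,0,0],"rotation": [0,0,0],"grip": 255},
    {"xyz": [0,0,0],"rotation": [0,0,0],"grip": 255},
  ],
)

```text
time: 8.52
ee_pos: [0.4307, 0.1451, 0.013]
eef_rot: [1.0, -0.001, 0.0, 0.001]
ft_force: [0.3, 0.2, -0.8]
width: 0.0587
```

Emit:
apply_moves(
  increments=[
    {"xyz": [0,0,-25],"rotation": [0,0,0],"grip": 255},
    {"xyz": [0,0,-60],"rotation": [0,0,0],"grip": 255},
    {"xyz": [0,0,-90],"rotation": [0,0,0],"grip": 255},
    {"xyz": [0,0,-105],"rotation": [0,0,0],"grip": 255},
    {"xyz": [0,0,-105],"rotation": [0,0,0],"grip": 255},
  ],
)

```text
time: 9.15
ee_pos: [0.4309, 0.1455, 0.1184]
eef_rot: [1.0, -0.001, 0.001, 0.0]
ft_force: [0.0, -0.0, -1.0]
width: 0.0585
```

Run:
```python
from h import *
plan([.460,.032,.118],0)
c=viewer.camera("wrist"); cv2.imwrite("pics/w9.png",c["img"]); np.savez("w9.npz",**c)
plan([.460,.032,.118],0)
```

```text
t 9.15 pos [0.4309 0.1455 0.1184] w 0.0585 F [ 0. -0. -1.]
xyz [ 29.2 113.5   0.5] rot [ 0.  -0.1 -0.1]
t 9.2 pos [0.4304 0.1452 0.1175] w 0.0584 F [-1.1 -0.5 -1. ]
xyz [ 29.8 113.2  -0.3] rot [ 0.1 -0.  -0.1]
```

View pics/w9.png

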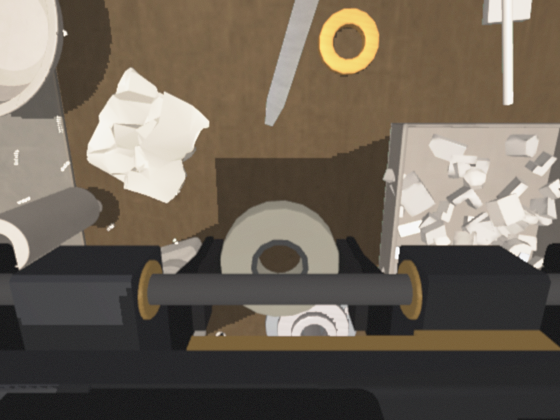

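Wheel held (280,255). I'll check its centre in the hand and measure the collar at (348,41).

Run:
```python
from cen import *
t=dict(np.load("w9.npz")); g=cv2.cvtColor(t["img"],cv2.COLOR_BGR2GRAY); hsv=cv2.cvtColor(t["img"],cv2.COLOR_BGR2HSV)
zt=.1184-.013+.016
col=[v for v in range(190,240) if g[v,280]>90][0]; print("edge y",pt(t,280,col,z=zt)[1]-.030,pt(t,280,col,z=zt-.008)[1]-.030, "tcp .1455")
m=((hsv[...,1]>150)&(hsv[...,2]>120)).astype(np.uint8)*255
e,_=comp(t,m,348,41,40); print("collar",e,pt(t,*e[0],z=.011).round(4))
W=cloud(t); print("saw z",np.nanmedian(W[40:110,285:300,2]), pt(t,270,123,z=0.003))
```

```text
edge y 0.14776104511473334 0.14555833039938915 tcp .1455Traceback (most recent call last):
  File "<stdin>", line 6, in <module>
  File "cen.py", line 7, in comp
    return cv2.fitEllipse(cnt),cnt
           ~~~~~~~~~~~~~~^^^^^
cv2.error: OpenCV(4.12.0) /io/opencv/modules/imgproc/src/shapedescr.cpp:361: error: (-201:Incorrect size of input array) There should be at least 5 points to fit the ellipse in function 'fitEllipseNoDirect'
```

Emit:
apply_moves(
  increments=[
    {"xyz": [8,30,0],"rotation": [0,0,0],"grip": 255},
    {"xyz": [16,60,0],"rotation": [0,0,0],"grip": 255},
    {"xyz": [24,90,0],"rotation": [0,0,0],"grip": 255},
    {"xyz": [29.8,113.2,0],"rotation": [0,0,0],"grip": 255},
    {"xyz": [29.8,113.2,0],"rotation": [0,0,0],"grip": 255},
  ],
)

```text
time: 9.82
ee_pos: [0.4595, 0.0302, 0.1164]
eef_rot: [1.0, -0.002, -0.001, 0.001]
ft_force: [0.3, 0.7, -1.9]
width: 0.0585
```

Run:
```python
from h import *
c=viewer.camera("wrist"); cv2.imwrite("pics/w10.png",c["img"]); np.savez("w10.npz",**c)
plan([.460,.032,.040],0)
```

```text
t 9.88 pos [0.4594 0.0315 0.1165] w 0.0582 F [-0.4  0.2 -1.5]
xyz [ 0.7 -0.7 76.5] rot [ 0.1  0.1 -0.1]
```

Run:
```python
from cen import *
t=dict(np.load("w10.npz")); W=cloud(t); print("cam",pt(t,0,0,d=0))
P=W[180:275,200:350].reshape(-1,3); P=P[(P[:,2]>.095)&(P[:,2]<.13)]
print(np.percentile(P[:,2],[5,50,95]))
top=P[P[:,2]>np.median(P[:,2])-.004]; print("ymax-30",np.percentile(top[:,1],99.8)-.030,"x mid",(np.percentile(top[:,0],.2)+np.percentile(top[:,0],99.8))/2)
t=dict(np.load("w9.npz"));hsv=cv2.cvtColor(t["img"],cv2.COLOR_BGR2HSV)
m=((hsv[...,1]>150)&(hsv[...,2]>150)).astype(np.uint8)*255
cs=max(cv2.findContours(m[0:100,300:400].copy(),0,1)[0],key=cv2.contourArea)+[300,0]; e=cv2.fitEllipse(cs); print("collar",e,pt(t,*e[0],z=.011).round(4))
W=cloud(t); print("saw z",np.nanmedian(W[40:110,290:300,2]))
```

```text
cam [0.46043873 0.10455445 0.27091536]
[0.10992282 0.11970395 0.12165732]
ymax-30 0.028982103335989134 x mid 0.4578503863053527Traceback (most recent call last):
  File "<stdin>", line 8, in <module>
cv2.error: OpenCV(4.12.0) /io/opencv/modules/imgproc/src/shapedescr.cpp:361: error: (-201:Incorrect size of input array) There should be at least 5 points to fit the ellipse in function 'fitEllipseNoDirect'
```

View pics/w10.png

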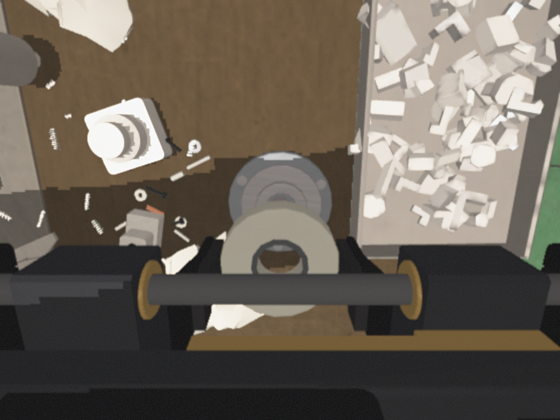

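Emit:
apply_moves(
  increments=[
    {"xyz": [0.6,-1,15],"rotation": [0,0,0],"grip": 255},
    {"xyz": [0.6,-1,35],"rotation": [0,0,0],"grip": 255},
    {"xyz": [0.6,-1,55],"rotation": [0,0,0],"grip": 255},
    {"xyz": [0.6,-1,69],"rotation": [0,0,0],"grip": 255},
    {"xyz": [0.6,-1,74],"rotation": [0,0,0],"grip": 255},
  ],
)

```text
time: 10.5
ee_pos: [0.4591, 0.0326, 0.0412]
eef_rot: [1.0, -0.001, -0.002, 0.001]
ft_force: [1.0, 0.3, -0.0]
width: 0.0587
```

Run:
```python
from h import *
plan([.460,.0325,.040],0)
```

```text
t 10.5 pos [0.4591 0.0326 0.0412] w 0.0587 F [ 1.   0.3 -0. ]
xyz [0.9 0.1 1.2] rot [ 0.2  0.2 -0.1]
```

Emit:
apply_moves(
  increments=[
    {"xyz": [0.9,0,1.2],"rotation": [0.2,0.2,0],"grip": 255},
    {"xyz": [0.9,0,1.5],"rotation": [0.2,0.2,0],"grip": 255},
    {"xyz": [0.9,0,1.2],"rotation": [0.2,0.2,0],"grip": 25},
    {"xyz": [0.9,0,1.2],"rotation": [0.2,0.2,0],"grip": 25},
    {"xyz": [0.9,0,1.2],"rotation": [0.2,0.2,0],"grip": 25},
  ],
)

```text
time: 11.12
ee_pos: [0.4602, 0.0326, 0.0402]
eef_rot: [1.0, -0.001, 0.0, -0.0]
ft_force: [0.6, -0.4, 0.7]
width: 0.0765
```

Emit:
apply_moves(
  increments=[
    {"xyz": [0,0,-10],"rotation": [0,0,0],"grip": 20},
    {"xyz": [0,0,-35],"rotation": [0,0,0],"grip": 20},
    {"xyz": [0,0,-70],"rotation": [0,0,0],"grip": 20},
    {"xyz": [0,0,-90],"rotation": [0,0,0],"grip": 20},
    {"xyz": [0,0,-100],"rotation": [0,0,0],"grip": 20},
  ],
)

```text
time: 11.75
ee_pos: [0.4607, 0.0326, 0.1417]
eef_rot: [1.0, -0.001, 0.001, -0.001]
ft_force: [0.1, 0.7, -1.6]
width: 0.0799
```

Run:
```python
from h import *
c=viewer.camera("wrist"); cv2.imwrite("pics/w11.png",c["img"]); np.savez("w11.npz",**c)
W=cloud(c); P=W[np.isfinite(W[...,2])]; d=np.hypot(P[:,0]-.46,P[:,1]-.032)
q=P[(d>.014)&(d<.027)&(P[:,2]<.07)]
A=np.c_[q[:,:2]-[.46,.032],np.ones(len(q))]; k=np.linalg.lstsq(A,q[:,2],rcond=None)[0]
print(len(q),np.median(q[:,2]).round(4),"slope deg",np.degrees(k[:2]).round(2))
hsv=cv2.cvtColor(c["img"],cv2.COLOR_BGR2HSV); 
plan([.4815,.27,.13],0)
```

```text
2543 0.0436 slope deg [-0.05 -0.02]
t 11.8 pos [0.4609 0.0327 0.1422] w 0.0803 F [ 1.3 -0.4  0.4]
xyz [  20.1 -237.4   12.7] rot [-0.1 -0.2 -0.1]
```

View pics/w11.png

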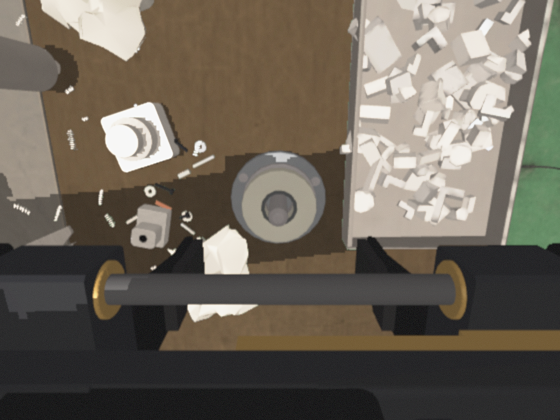

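The wheel lies flat (top at 43.6 mm, slope about 0) around the post at (278,205). Now the collar and the saw height, from w9.

Run:
```python
from h import *
t=dict(np.load("w9.npz"));hsv=cv2.cvtColor(t["img"],cv2.COLOR_BGR2HSV)
print(hsv[30:60:6,322:378:6].tolist()[0][:4])
m=((hsv[...,0]>15)&(hsv[...,0]<32)&(hsv[...,1]>150)&(hsv[...,2]>130)).astype(np.uint8)*255
m[90:]=0; m[:,:290]=0; m[:,400:]=0
n,l,st,ce=cv2.connectedComponentsWithStats(m); k=1+np.argmax(st[1:,4]); print(st[k],ce[k])
cs=max(cv2.findContours((l==k).astype(np.uint8),cv2.RETR_EXTERNAL,cv2.CHAIN_APPROX_NONE)[0],key=len); e=cv2.fitEllipse(cs); print("collar",e,pt(t,*e[0],z=.0055).round(4),pt(t,*e[0],z=.011).round(4))
W=cloud(t); print("saw z",np.nanmedian(W[40:110,290:300,2]),"bench",np.nanmedian(W[100:140,320:360,2]))
P=W[0:90,300:400].reshape(-1,3); P=P[(P[:,2]>.006)&(P[:,2]<.03)];print((np.percentile(P,1,axis=0)+np.percentile(P,99,axis=0))/2,np.ptp(P,0),P.mean(0))
```

```text
[[21, 137, 247], [24, 128, 246], [22, 135, 245], [15, 98, 73]]
[324  61   5   5   5] [326.  63.]
collar ((324.96490478515625, 61.9581413269043), (0.00973688904196024, 13.354842185974121), 135.02154541015625) [0.4654 0.2531 0.0055] [0.4647 0.2524 0.011 ]
saw z 0.00175380510760547 bench 0.00034088322173365693
[0.47379748 0.26888568 0.0100105 ] [0.05705569 0.04897809 0.0078553 ] [0.47509267 0.2689405  0.01083015]
```

Run:
```python
from h import *
t=dict(np.load("w9.npz"));hsv=cv2.cvtColor(t["img"],cv2.COLOR_BGR2HSV)
m=((hsv[...,0]>15)&(hsv[...,0]<35)&(hsv[...,1]>90)&(hsv[...,2]>150)).astype(np.uint8)*255
m[90:]=0; m[:,:300]=0; m[:,400:]=0
n,l,st,ce=cv2.connectedComponentsWithStats(m); k=1+np.argmax(st[1:,4]); print(st[k],ce[k])
cs=max(cv2.findContours((l==k).astype(np.uint8),cv2.RETR_EXTERNAL,cv2.CHAIN_APPROX_NONE)[0],key=len); e=cv2.fitEllipse(cs); print("collar",e,pt(t,*e[0],z=.011).round(4))
```

```text
[ 319    8   61   66 2349] [348.60791826  40.34780758]
collar ((348.5194091796875, 40.47466278076172), (59.432594299316406, 66.28754425048828), 17.62323570251465) [0.4811 0.2667 0.011 ]
```

Emit:
apply_moves(
  increments=[
    {"xyz": [5,-55,0],"rotation": [0,0,0],"grip": 70},
    {"xyz": [10,-110,10],"rotation": [0,0,0],"grip": 70},
    {"xyz": [15,-165,25],"rotation": [0,0,0],"grip": 70},
    {"xyz": [20,-220,45],"rotation": [0,0,0],"grip": 70},
    {"xyz": [20.3,-234.5,65],"rotation": [0,0,0],"grip": 70},
  ],
)

```text
time: 12.42
ee_pos: [0.4807, 0.2711, 0.076]
eef_rot: [1.0, 0.001, 0.001, -0.001]
ft_force: [0.1, -0.2, -0.1]
width: 0.0633
```

Run:
```python
from h import *
plan([.4813,.267,.012],0)
c=viewer.camera("wrist"); cv2.imwrite("pics/w12.png",c["img"]); np.savez("w12.npz",**c)
plan([.4813,.267,.012],0)
```

```text
t 12.43 pos [0.4807 0.2711 0.076 ] w 0.0633 F [ 0.1 -0.2 -0.1]
xyz [ 0.4  4.2 64. ] rot [-0.1 -0.1  0.2]
t 12.47 pos [0.4794 0.2705 0.0735] w 0.0631 F [-2.9  0.7 -2.5]
xyz [ 2.   3.5 61.4] rot [0.  0.  0.2]
```

View pics/w12.png

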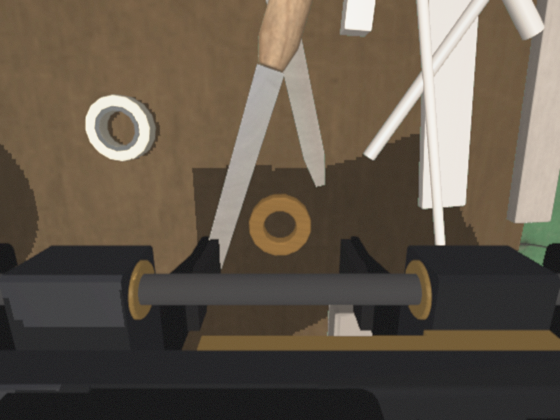

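Collar at (280,225). The saw blade's edge passes left at about (236,225), under the left finger's back, so I'll check the blade height.

Run:
```python
from h import *
t=dict(np.load("w12.npz")); W=cloud(t)
for v,u in [(150,248),(180,238),(200,233),(220,228),(235,222)]:
    print(v,u,np.nanmedian(W[v-4:v+5,u-3:u+4].reshape(-1,3),axis=0).round(4), np.nanmax(W[v-4:v+5,u-6:u+7,2]).round(4))
print(np.nanmedian(W[170:185,250:270,2]))
hsv=cv2.cvtColor(t["img"],cv2.COLOR_BGR2HSV)
m=((hsv[...,0]>12)&(hsv[...,0]<35)&(hsv[...,1]>150)&(hsv[...,2]>110)).astype(np.uint8)*255
m[265:]=0;m[:185]=0
cs=max(cv2.findContours(m,cv2.RETR_EXTERNAL,cv2.CHAIN_APPROX_NONE)[0],key=len); e=cv2.fitEllipse(cs); print("collar",e,pt(t,*e[0],z=.011).round(4))
```

```text
150 248 [0.4603 0.3192 0.009 ] 0.0112
180 238 [0.453 0.299 0.009] 0.0111
200 233 [0.4492 0.2851 0.0092] 0.0109
220 228 [0.4451 0.2704 0.0092] 0.0107
235 222 [0.4405 0.2593 0.0091] 0.07
0.0004693110626616326Traceback (most recent call last):
  File "<stdin>", line 9, in <module>
ValueError: max() iterable argument is empty
```

The blade is raised to about 9–10 mm, so the fingers must avoid it and the jaws need turning. I'll locate the other blade's tip.

Run:
```python
from h import *
t=dict(np.load("w12.npz")); W=cloud(t)
P=W[60:262,180:420].reshape(-1,3); P=P[(P[:,2]>.004)&(P[:,2]<.06)]
# occupancy grid, 2 mm: x up rows? print map
x0,y0=.41,.22; n=60
G=np.full((n,n),np.nan)
for p in P:
    i=int((p[0]-x0)/.0025); j=int((p[1]-y0)/.0025)
    if 0<=i<n and 0<=j<n: G[j,i]=np.nanmax([G[j,i],p[2]])
for j in range(44,5,-1): print(f"{y0+j*.0025:.3f} "+"".join("." if np.isnan(g) else str(min(9,int(g*500))) for g in G[j]))
print("x from",x0)
hsv=cv2.cvtColor(t["img"],cv2.COLOR_BGR2HSV); print(hsv[205,280],hsv[225,260])
m=((hsv[...,1]>130)&(hsv[...,2]>80)).astype(np.uint8)*255; m[268:]=0;m[:188]=0;m[:,:235]=0;m[:,325:]=0
cs=max(cv2.findContours(m,cv2.RETR_EXTERNAL,cv2.CHAIN_APPROX_NONE)[0],key=len); e=cv2.fitEllipse(cs); print("collar",e,pt(t,*e[0],z=.011).round(4))
```

```text
0.330 .................45555455.......4555545.............99999...
0.328 .................45545544........5554554............9999....
0.325 ................455555544........4545544...........99999....
0.323 ................44445445.........4555545..........99999.....
0.320 ................44454445.........3555545..........99999.....
0.318 ................55554544..........454555.........99999......
0.315 ...............55555554...........5555554........9999.......
0.312 ...............55554545...........4555555...................
0.310 ...............54555543............444554...................
0.307 ..............45445454.............454454...................
0.305 ..............45555455..............54445...................
0.302 ..............45455454..............44555...................
0.300 .............45445555...............45555...................
0.297 .............45555554................4555...................
0.295 .............54555554.................554...................
0.292 .............4455444..................4.....................
0.290 ............55554444..
[... 984 characters left out ...]
..........4544......666666665665566........................
0.250 ...........455........6666666666665.........................
0.247 ...........454.........56666666666..........................
0.245 ...........554..........556666665...........................
0.242 ...........44...............................................
0.240 ...........45...............................................
0.237 ...........54...............................................
0.235 ............................................................
x from 0.41
[ 17 146 150] [ 17 144 152]
collar ((279.5170593261719, 224.47418212890625), (60.17024612426758, 61.108638763427734), 92.17852020263672) [0.4812 0.2679 0.011 ]
```

The gap between the two blades suits jaws along y, so I'll turn to yaw 90° at this height.

Emit:
apply_moves(
  increments=[
    {"xyz": [1,2,-10],"rotation": [0,0,-10],"grip": 70},
    {"xyz": [1,4,-10],"rotation": [0,0,-20],"grip": 70},
    {"xyz": [1,4,-10],"rotation": [0,0,-30],"grip": 70},
    {"xyz": [1,4,-10],"rotation": [0,0,-40],"grip": 70},
    {"xyz": [1,4,-10],"rotation": [0,0,-50],"grip": 70},
  ],
)

```text
time: 13.1
ee_pos: [0.4803, 0.2653, 0.0833]
eef_rot: [0.905, 0.426, -0.001, 0.0]
ft_force: [0.7, 0.1, -0.9]
width: 0.063
```

Emit:
apply_moves(
  increments=[
    {"xyz": [0,0,0],"rotation": [0,0,-10],"grip": 70},
    {"xyz": [0,0,0],"rotation": [0,0,-20],"grip": 70},
    {"xyz": [0,0,0],"rotation": [0,0,-30],"grip": 70},
    {"xyz": [0,0,0],"rotation": [0,0,-40],"grip": 70},
    {"xyz": [0,0,0],"rotation": [0,0,-40],"grip": 70},
  ],
)

```text
time: 13.72
ee_pos: [0.4803, 0.2643, 0.0831]
eef_rot: [0.705, 0.709, -0.001, -0.0]
ft_force: [-0.4, -0.8, -0.2]
width: 0.0634
```

Run:
```python
from h import *
plan([.481,.2668,.014],90)
c=viewer.camera("wrist"); cv2.imwrite("pics/w13.png",c["img"]); np.savez("w13.npz",**c)
plan([.481,.2668,.014],90)
```

```text
t 13.72 pos [0.4803 0.2643 0.0831] w 0.0634 F [-0.4 -0.8 -0.2]
xyz [ 2.6  0.8 69.1] rot [-0.1  0.1  0.3]
t 13.78 pos [0.4803 0.2644 0.0831] w 0.0628 F [0.3 0.6 0.2]
xyz [ 2.5  0.8 69.1] rot [-0.1  0.1  0.2]
```

View pics/w13.png

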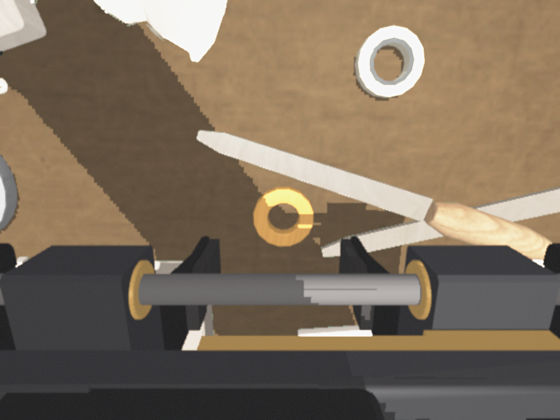

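Emit:
apply_moves(
  increments=[
    {"xyz": [2.4,0.4,20],"rotation": [0,0,0.2],"grip": 95},
    {"xyz": [2.4,0.4,40],"rotation": [0,0,0.2],"grip": 95},
    {"xyz": [2.4,0.4,52],"rotation": [0,0,0.2],"grip": 95},
    {"xyz": [2.4,0.4,55],"rotation": [0,0,0.2],"grip": 95},
  ],
)

```text
time: 14.28
ee_pos: [0.4803, 0.2664, 0.0276]
eef_rot: [0.708, 0.706, -0.002, -0.0]
ft_force: [0.3, 0.2, 0.2]
width: 0.0551
```

Run:
```python
from h import *
plan([.4807,.2668,.013],90)
c=viewer.camera("wrist"); cv2.imwrite("pics/w14.png",c["img"]); np.savez("w14.npz",**c)
plan([.4807,.2668,.013],90)
```

```text
t 14.28 pos [0.4803 0.2664 0.0276] w 0.0551 F [0.3 0.2 0.2]
xyz [ 0.5  0.4 14.6] rot [-0.1  0.1 -0.1]
t 14.32 pos [0.4805 0.2665 0.0278] w 0.0547 F [-0.5 -0.  -1. ]
xyz [ 0.3  0.3 14.8] rot [-0.1  0.1 -0.1]
```

View pics/w14.png

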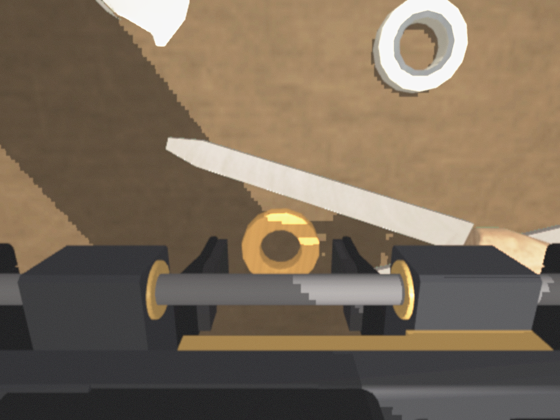

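The right finger (345,245) is clear of the blade (345,205). Descending.

Emit:
apply_moves(
  increments=[
    {"xyz": [0.3,0.5,7],"rotation": [0,0,0],"grip": 95},
    {"xyz": [0.3,0.5,13],"rotation": [0,0,0],"grip": 95},
    {"xyz": [0.3,0.5,15],"rotation": [0,0,0],"grip": 95},
  ],
  squeeze=25,
)

```text
time: 14.7
ee_pos: [0.4808, 0.2667, 0.0124]
eef_rot: [0.708, 0.706, -0.002, -0.0]
ft_force: [0.1, 0.0, 0.3]
width: 0.0543
```

Emit:
apply_moves(
  increments=[
    {"xyz": [0,0,0],"rotation": [0,0,0],"grip": 255},
    {"xyz": [0,0,0],"rotation": [0,0,0],"grip": 255},
    {"xyz": [0,0,0],"rotation": [0,0,0],"grip": 255},
    {"xyz": [0,0,0],"rotation": [0,0,0],"grip": 255},
    {"xyz": [0,0,0],"rotation": [0,0,0],"grip": 255},
  ],
)

```text
time: 15.32
ee_pos: [0.4808, 0.2667, 0.0125]
eef_rot: [0.708, 0.706, -0.002, -0.0]
ft_force: [-0.7, -0.2, 0.1]
width: 0.0426
```

Emit:
apply_moves(
  increments=[
    {"xyz": [0,0,-10],"rotation": [0,0,0],"grip": 255},
    {"xyz": [0,0,-30],"rotation": [0,0,0],"grip": 255},
    {"xyz": [0,0,-65],"rotation": [0,0,0],"grip": 255},
    {"xyz": [0,0,-95],"rotation": [0,0,0],"grip": 255},
    {"xyz": [0,0,-105],"rotation": [0,0,0],"grip": 255},
  ],
)

```text
time: 15.95
ee_pos: [0.482, 0.2675, 0.1198]
eef_rot: [0.708, 0.706, 0.0, 0.0]
ft_force: [0.2, 0.3, -0.8]
width: 0.0427
```

Run:
```python
from h import *
c=viewer.camera("wrist"); cv2.imwrite("pics/w15.png",c["img"]); np.savez("w15.npz",**c)
plan([.460,.0325,.118],90)
```

```text
t 16.0 pos [0.482  0.2675 0.1198] w 0.0426 F [ 0.1  0.5 -0.5]
xyz [-235.1  -21.5    1.9] rot [ 0.   0.  -0.1]
```

View pics/w15.png

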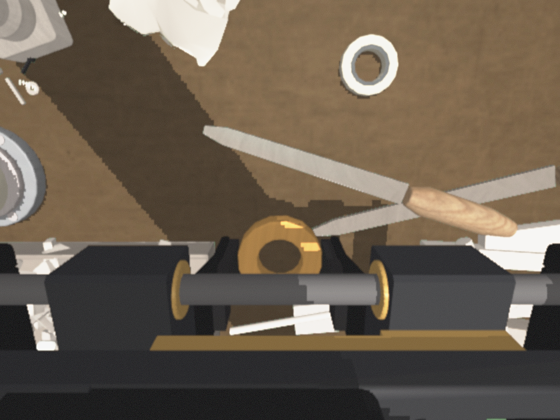

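Collar held level at (280,255). Moving over the post.

Emit:
apply_moves(
  increments=[
    {"xyz": [-55,-5,0],"rotation": [0,0,0],"grip": 255},
    {"xyz": [-110,-10,0],"rotation": [0,0,0],"grip": 255},
    {"xyz": [-165,-15,0],"rotation": [0,0,0],"grip": 255},
    {"xyz": [-215,-20,0],"rotation": [0,0,0],"grip": 255},
    {"xyz": [-235,-21.5,0],"rotation": [0,0,0],"grip": 255},
  ],
)

```text
time: 16.62
ee_pos: [0.4588, 0.0295, 0.1189]
eef_rot: [0.709, 0.705, -0.001, -0.0]
ft_force: [0.2, 0.6, -0.0]
width: 0.0424
```

Emit:
apply_moves(
  increments=[
    {"xyz": [0,0,0],"rotation": [0,0,0],"grip": 255},
  ],
)

```text
time: 16.75
ee_pos: [0.4582, 0.0282, 0.1182]
eef_rot: [0.71, 0.704, -0.001, -0.0]
ft_force: [0.0, 0.9, -0.8]
width: 0.0429
```

Run:
```python
from h import *
plan([.460,.0325,.0555],90)
c=viewer.camera("wrist"); cv2.imwrite("pics/w16.png",c["img"]); np.savez("w16.npz",**c)
plan([.460,.0325,.0555],90)
W=cloud(c); print("cam",pt(c,0,0,d=0))
P=W[150:275].reshape(-1,3); P=P[np.isfinite(P[:,2])]
q=P[(P[:,2]>.102)&(P[:,2]<.125)&(abs(P[:,0]-.46)<.03)&(abs(P[:,1]-.032)<.024)]; print("collar xmin+22",np.percentile(q[:,0],.5)+.022,np.percentile(q[:,2],[5,50,95]),"ymid",(np.percentile(q[:,1],1)+np.percentile(q[:,1],99))/2)
q=P[(P[:,2]>.038)&(P[:,2]<.05)&(abs(P[:,0]-.46)<.04)&(abs(P[:,1]-.032)<.04)]; print("wheel xmin+30",np.percentile(q[:,0],.5)+.03,"ymid",(np.percentile(q[:,1],.5)+np.percentile(q[:,1],99.5))/2)
```

```text
t 16.75 pos [0.4582 0.0282 0.1182] w 0.0429 F [ 0.   0.9 -0.8]
xyz [ 4.4  1.9 62.7] rot [-0.1  0.1 -0.5]
t 16.8 pos [0.4582 0.0291 0.1181] w 0.0425 F [ 0.4 -0.7 -1. ]
xyz [ 3.5  1.9 62.6] rot [-0.2  0.1 -0.4]
cam [0.38449911 0.02851267 0.27314013]
collar xmin+22 0.4589536003657485 [0.11034788 0.11706219 0.11859686] ymid 0.03148850068765454
wheel xmin+30 0.4612827545445053 ymid 0.031869661064825326
```

View pics/w16.png

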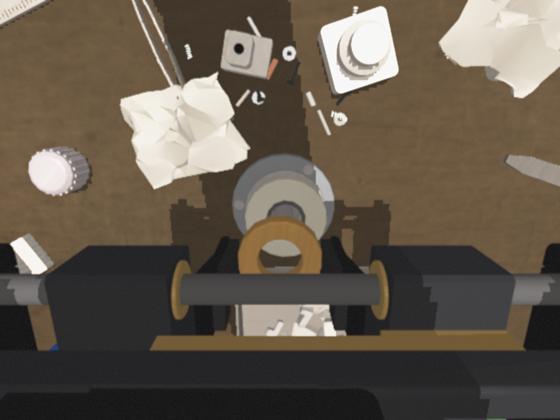

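The collar hovers over the wheel and post at (285,215). The cap is at (58,171). Descending.

Emit:
apply_moves(
  increments=[
    {"xyz": [3.5,1.6,5],"rotation": [0,0,-0.4],"grip": 255},
    {"xyz": [3.5,1.6,20],"rotation": [0,0,-0.4],"grip": 255},
    {"xyz": [3.5,1.6,38],"rotation": [0,0,-0.4],"grip": 255},
    {"xyz": [3.5,1.6,54],"rotation": [0,0,-0.4],"grip": 255},
    {"xyz": [3.5,1.6,60],"rotation": [0,0,-0.4],"grip": 255},
  ],
)

```text
time: 17.42
ee_pos: [0.4589, 0.0326, 0.0567]
eef_rot: [0.707, 0.707, -0.002, -0.001]
ft_force: [0.3, -0.1, 0.1]
width: 0.0427
```

Run:
```python
from h import *
plan([.460,.0325,.0555],90)
```

```text
t 17.43 pos [0.4589 0.0326 0.0567] w 0.0427 F [ 0.3 -0.1  0.1]
xyz [-0.1  1.1  1.1] rot [-0.3  0.1  0. ]
```

Emit:
apply_moves(
  increments=[
    {"xyz": [0,0.8,1.1],"rotation": [-0.2,0,0],"grip": 255},
    {"xyz": [0,0.8,1.4],"rotation": [-0.2,0,0],"grip": 255},
    {"xyz": [0,0.8,1.2],"rotation": [-0.2,0,0],"grip": 90},
    {"xyz": [0,0.8,1.2],"rotation": [-0.2,0,0],"grip": 60},
    {"xyz": [0,0.8,1.2],"rotation": [-0.2,0,0],"grip": 60},
  ],
)

```text
time: 18.05
ee_pos: [0.4599, 0.0327, 0.0556]
eef_rot: [0.707, 0.707, -0.001, 0.0]
ft_force: [0.6, -0.0, 0.5]
width: 0.0631
```

Emit:
apply_moves(
  increments=[
    {"xyz": [0,0,-10],"rotation": [0,0,0],"grip": 50},
    {"xyz": [0,0,-35],"rotation": [0,0,0],"grip": 50},
    {"xyz": [0,0,-60],"rotation": [0,0,0],"grip": 50},
    {"xyz": [0,0,-80],"rotation": [0,0,0],"grip": 50},
    {"xyz": [0,0,-85],"rotation": [0,0,0],"grip": 50},
  ],
)

```text
time: 18.68
ee_pos: [0.4608, 0.033, 0.1422]
eef_rot: [0.707, 0.707, 0.0, 0.001]
ft_force: [0.3, 0.3, -0.6]
width: 0.0697
```

Run:
```python
from h import *
c=viewer.camera("wrist"); cv2.imwrite("pics/w17.png",c["img"]); np.savez("w17.npz",**c)
W=cloud(c); P=W[np.isfinite(W[...,2])]; d=np.hypot(P[:,0]-.46,P[:,1]-.032)
for a,b,lo,hi in [(.0135,.019,.03,.07),(.0245,.028,.03,.07)]:
    q=P[(d>a)&(d<b)&(P[:,2]<hi)&(P[:,2]>lo)]
    A=np.c_[q[:,:2]-[.46,.032],np.ones(len(q))]; k=np.linalg.lstsq(A,q[:,2],rcond=None)[0]
    print(len(q),np.median(q[:,2]).round(4),"slope deg",np.degrees(k[:2]).round(2))
q=P[(P[:,2]>.05)&(P[:,2]<.058)&(d<.04)]; print("collar c",(np.percentile(q,.5,axis=0)+np.percentile(q,99.5,axis=0))/2)
q=P[(P[:,2]>.06)&(P[:,2]<.07)&(d<.015)]; print("tip",q.mean(0),len(q))
q=P[(P[:,2]>.021)&(P[:,2]<.03)&(np.hypot(P[:,0]-.4265,P[:,1]+.144)<.03)]; print("cap top",(np.percentile(q,.5,axis=0)+np.percentile(q,99.5,axis=0))/2,np.ptp(q,0))
plan([.4270,-.144,.10],0)
```

```text
940 0.0546 slope deg [0.13 0.07]
834 0.0436 slope deg [-0.01  0.04]
collar c [0.45988742 0.03229722 0.05371069]
tip [0.45888276 0.03028803 0.06500004] 310
cap top [ 0.42901098 -0.14452103  0.02461277] [0.03486849 0.03395941 0.00754167]
t 18.73 pos [0.4606 0.0329 0.1419] w 0.0699 F [0.9 0.1 0.9]
xyz [-176.9  -33.7   42.1] rot [ 0.1 -0.  90. ]
```

View pics/w17.png

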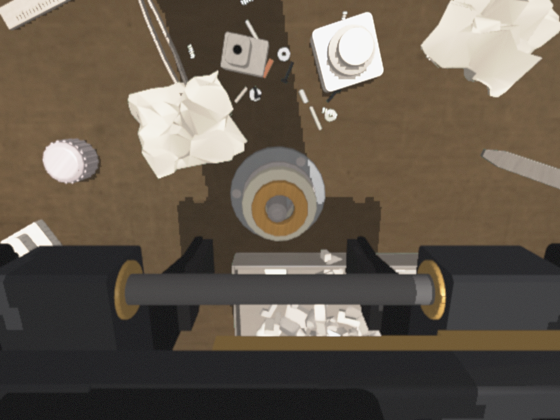

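The collar is flat (top at 54.6 mm) and concentric at (280,208). Going to the cap while turning back to yaw 0.

Emit:
apply_moves(
  increments=[
    {"xyz": [-25,-5,0],"rotation": [0,0,9],"grip": 70},
    {"xyz": [-50,-10,0],"rotation": [0,0,18],"grip": 70},
    {"xyz": [-75,-15,0],"rotation": [0,0,28],"grip": 70},
    {"xyz": [-100,-20,0],"rotation": [0,0,38],"grip": 70},
    {"xyz": [-120,-25,5],"rotation": [0,0,48],"grip": 70},
  ],
)

```text
time: 19.35
ee_pos: [0.4351, -0.0881, 0.1365]
eef_rot: [0.935, 0.356, 0.0, 0.001]
ft_force: [-0.4, -0.2, 0.4]
width: 0.063
```

Run:
```python
from h import *
plan([.4275,-.1445,.10],0)
```

```text
t 19.35 pos [ 0.4351 -0.0881  0.1365] w 0.063 F [-0.4 -0.2  0.4]
xyz [-43.2  37.1  36.6] rot [ 0.1 -0.  41.7]
```

Emit:
apply_moves(
  increments=[
    {"xyz": [-14,12,6],"rotation": [0,0,10],"grip": 70},
    {"xyz": [-28,24,14],"rotation": [0,0,20],"grip": 70},
    {"xyz": [-43,37,22],"rotation": [0,0,30],"grip": 70},
    {"xyz": [-43,37,32],"rotation": [0,0,40],"grip": 70},
    {"xyz": [-43,37,36],"rotation": [0,0,41.7],"grip": 70},
  ],
)

```text
time: 19.98
ee_pos: [0.4268, -0.1443, 0.0995]
eef_rot: [1.0, -0.001, -0.001, 0.001]
ft_force: [0.1, -1.0, -0.1]
width: 0.063
```

Emit:
apply_moves(
  increments=[
    {"xyz": [0,0,0],"rotation": [0,0,0],"grip": 70},
    {"xyz": [0,0,0],"rotation": [0,0,0],"grip": 70},
  ],
)

```text
time: 20.23
ee_pos: [0.4269, -0.1441, 0.0996]
eef_rot: [1.0, 0.001, -0.001, 0.001]
ft_force: [0.1, 1.1, 0.8]
width: 0.0631
```

Run:
```python
from h import *
plan([.4275,-.1445,.02],0)
c=viewer.camera("wrist"); cv2.imwrite("pics/w18.png",c["img"]); np.savez("w18.npz",**c)
W=cloud(c); P=W[np.isfinite(W[...,2])]
q=P[(P[:,2]>.022)&(P[:,2]<.03)&(np.hypot(P[:,0]-.4265,P[:,1]+.144)<.03)]; print("cap top",(np.percentile(q,.5,axis=0)+np.percentile(q,99.5,axis=0))/2,np.ptp(q,0))
plan([.4275,-.1445,.02],0)
```

```text
t 20.23 pos [ 0.4269 -0.1441  0.0996] w 0.0631 F [0.1 1.1 0.8]
xyz [ 0.7  0.3 79.6] rot [0.1 0.1 0.1]
cap top [ 0.42894122 -0.14553945  0.02517036] [0.03504691 0.03364331 0.00672952]
t 20.27 pos [ 0.427  -0.1442  0.0998] w 0.063 F [ 0.6  1.  -0.1]
xyz [ 0.5  0.2 79.8] rot [0.1 0.  0. ]
```

View pics/w18.png

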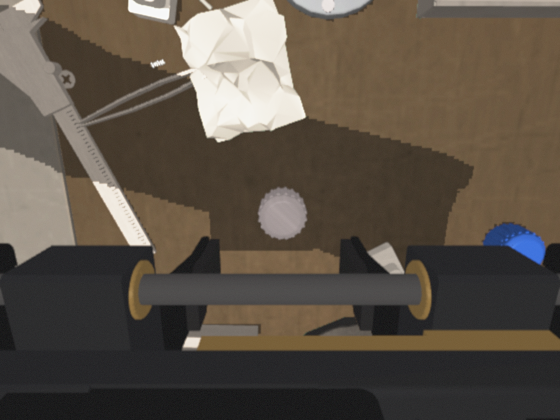

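The bright, pale knurled cap is centred at (282,213), closed end up. The blue one stays well clear at (515,245).

Emit:
apply_moves(
  increments=[
    {"xyz": [1.3,0.8,25],"rotation": [0,0,0],"grip": 80},
    {"xyz": [1.3,0.8,50],"rotation": [0,0,0],"grip": 80},
    {"xyz": [1.3,0.8,72],"rotation": [0,0,0],"grip": 80},
    {"xyz": [1.3,0.8,83],"rotation": [0,0,0],"grip": 80},
    {"xyz": [1.3,0.8,85.5],"rotation": [0,0,0],"grip": 80},
  ],
  squeeze=25,
)

```text
time: 20.9
ee_pos: [0.4282, -0.1451, 0.0141]
eef_rot: [1.0, 0.001, -0.001, 0.001]
ft_force: [-0.8, -0.4, 0.0]
width: 0.0597
```

Emit:
apply_moves(
  increments=[
    {"xyz": [0,0,0],"rotation": [0,0,0],"grip": 255},
    {"xyz": [0,0,0],"rotation": [0,0,0],"grip": 255},
    {"xyz": [0,0,0],"rotation": [0,0,0],"grip": 255},
    {"xyz": [0,0,0],"rotation": [0,0,0],"grip": 255},
    {"xyz": [0,0,0],"rotation": [0,0,0],"grip": 255},
  ],
)

```text
time: 21.52
ee_pos: [0.4285, -0.1451, 0.0144]
eef_rot: [1.0, 0.001, -0.0, 0.001]
ft_force: [0.2, 0.9, 6.0]
width: 0.0324
```

Emit:
apply_moves(
  increments=[
    {"xyz": [0,0,0],"rotation": [0,0,0],"grip": 255},
    {"xyz": [0,0,-30],"rotation": [0,0,0],"grip": 255},
    {"xyz": [0,0,-65],"rotation": [0,0,0],"grip": 255},
    {"xyz": [0,0,-100],"rotation": [0,0,0],"grip": 255},
    {"xyz": [0,0,-115],"rotation": [0,0,0],"grip": 255},
  ],
)

```text
time: 22.15
ee_pos: [0.4292, -0.145, 0.1309]
eef_rot: [1.0, 0.001, 0.001, 0.001]
ft_force: [-0.2, 0.8, -1.3]
width: 0.0325
```

Run:
```python
from h import *
c=viewer.camera("wrist"); cv2.imwrite("pics/w19.png",c["img"]); np.savez("w19.npz",**c)
plan([.460,.032,.13],0)
```

```text
t 22.2 pos [ 0.4296 -0.1451  0.1317] w 0.0323 F [ 1.4 -0.3  1.3]
xyz [  30.6 -177.1    1.6] rot [ 0.1 -0.1  0.1]
```

View pics/w19.png

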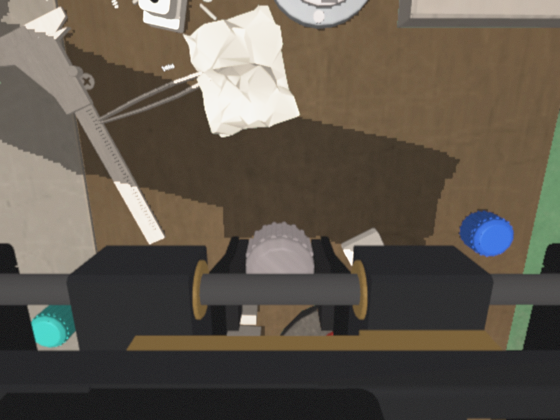

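Cap held upright at (280,255). Moving over the post.

Emit:
apply_moves(
  increments=[
    {"xyz": [9,-50,2],"rotation": [0,0,0],"grip": 255},
    {"xyz": [18,-100,2],"rotation": [0,0,0],"grip": 255},
    {"xyz": [27,-150,2],"rotation": [0,0,0],"grip": 255},
    {"xyz": [30.6,-177,2],"rotation": [0,0,0],"grip": 255},
    {"xyz": [30.6,-177,2],"rotation": [0,0,0],"grip": 255},
  ],
)

```text
time: 22.82
ee_pos: [0.4594, 0.0339, 0.1281]
eef_rot: [1.0, 0.003, 0.0, 0.001]
ft_force: [0.2, -1.2, -0.3]
width: 0.0322
```

Emit:
apply_moves(
  increments=[
    {"xyz": [0,0,0],"rotation": [0,0,0],"grip": 255},
  ],
)

```text
time: 22.95
ee_pos: [0.4589, 0.033, 0.1272]
eef_rot: [1.0, 0.002, -0.001, 0.001]
ft_force: [-0.8, -0.2, -0.8]
width: 0.0326
```

Run:
```python
from h import *
s=r.read_state(); print(s["ee_pos"])
c=viewer.camera("wrist"); cv2.imwrite("pics/w20.png",c["img"]); np.savez("w20.npz",**c)
W=cloud(c); P=W[150:275].reshape(-1,3); P=P[np.isfinite(P[:,2])]
q=P[(P[:,2]>.125)&(P[:,2]<.15)&(abs(P[:,0]-.46)<.019)&(abs(P[:,1]-.032)<.03)]; print("cap ymax",np.percentile(q[:,1],99.5),"minus18",np.percentile(q[:,1],99.5)-.0175,np.percentile(q[:,2],[5,50,95]))
d=np.hypot(P[:,0]-.46,P[:,1]-.032)
q=P[(P[:,2]>.05)&(P[:,2]<.058)&(d<.03)]; print("collar ymax-22",np.percentile(q[:,1],99)-.022,"x",(np.percentile(q[:,0],.5)+np.percentile(q[:,0],99.5))/2)
plan([.460,.032,.0684],0)
```

```text
[0.45889531 0.03299803 0.12721577]
cap ymax 0.049906978753573694 minus18 0.03240697875357369 [0.12791352 0.13841484 0.14349447]
collar ymax-22 0.03150072070971538 x 0.4605170813293654
t 23.0 pos [0.4588 0.0331 0.1272] w 0.0326 F [ 0.1  0.3 -0.7]
xyz [ 1.3  1.  58.8] rot [0.1 0.1 0.2]
```

View pics/w20.png

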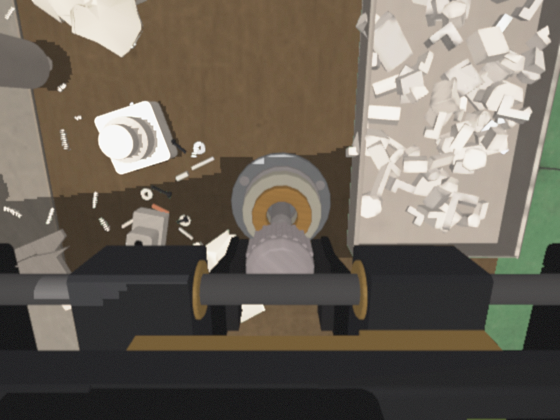

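The cap is in line with the post (280,215). Descending, with a stop just above seating.

Emit:
apply_moves(
  increments=[
    {"xyz": [1.2,0.7,15],"rotation": [0,0,0],"grip": 255},
    {"xyz": [1.2,0.7,32],"rotation": [0,0,0],"grip": 255},
    {"xyz": [1.2,0.7,44],"rotation": [0,0,0],"grip": 255},
    {"xyz": [1.2,0.7,52],"rotation": [0,0,0],"grip": 255},
    {"xyz": [1.2,0.7,56],"rotation": [0,0,0],"grip": 255},
  ],
)

```text
time: 23.62
ee_pos: [0.4598, 0.0321, 0.0707]
eef_rot: [1.0, 0.002, -0.001, 0.001]
ft_force: [0.2, -0.1, 0.0]
width: 0.0321
```

Run:
```python
from h import *
plan([.460,.032,.0684],0)
```

```text
t 23.62 pos [0.4598 0.0321 0.0707] w 0.0321 F [ 0.2 -0.1  0. ]
xyz [0.2 0.1 2.3] rot [0.1 0.1 0.2]
```

Emit:
apply_moves(
  increments=[
    {"xyz": [0.2,0,1.5],"rotation": [0,0,0],"grip": 255},
    {"xyz": [0.2,0,2.5],"rotation": [0,0,0],"grip": 255},
    {"xyz": [0.2,0,2.4],"rotation": [0,0,0],"grip": 120},
    {"xyz": [0.2,0,2.4],"rotation": [0,0,0],"grip": 80},
    {"xyz": [0.2,0,2.4],"rotation": [0,0,0],"grip": 80},
  ],
)

```text
time: 24.25
ee_pos: [0.4601, 0.0322, 0.0684]
eef_rot: [1.0, 0.002, -0.001, 0.001]
ft_force: [-0.3, -0.6, -1.3]
width: 0.0542
```

Emit:
apply_moves(
  increments=[
    {"xyz": [0,0,-10],"rotation": [0,0,0],"grip": 60},
    {"xyz": [0,0,-35],"rotation": [0,0,0],"grip": 60},
    {"xyz": [0,0,-60],"rotation": [0,0,0],"grip": 60},
    {"xyz": [0,0,-85],"rotation": [0,0,0],"grip": 60},
    {"xyz": [0,0,-95],"rotation": [0,0,0],"grip": 60},
  ],
)

```text
time: 24.88
ee_pos: [0.461, 0.0325, 0.1652]
eef_rot: [1.0, 0.002, 0.0, 0.001]
ft_force: [0.4, -0.1, -0.5]
width: 0.0664
```

Run:
```python
from h import *
for n in ("wrist","side"):
    c=viewer.camera(n); np.savez(n+"21.npz",**c); W=cloud(c); P=W[np.isfinite(W[...,2])]; d=np.hypot(P[:,0]-.46,P[:,1]-.032)
    for a,b,lo,hi in [(0,.012,.06,.1),(.0245,.028,.03,.06),(.019,.0215,.04,.06)]:
        q=P[(d>a)&(d<b)&(P[:,2]<hi)&(P[:,2]>lo)]
        if len(q)<20: continue
        A=np.c_[q[:,:2]-[.46,.032],np.ones(len(q))]; k=np.linalg.lstsq(A,q[:,2],rcond=None)[0]
        print(n,a,len(q),np.median(q[:,2]).round(4),"slope deg",np.degrees(k[:2]).round(2))
    im=c["img"]; 
    if n=="side": im=im[150:300,160:370]
    cv2.imwrite(f"pics/{n}21.png",cv2.resize(im,(560,400),interpolation=cv2.INTER_CUBIC))
a=np.hstack([cv2.imread("pics/wrist21.png"),cv2.imread("pics/side21.png")]); cv2.imwrite("pics/f21.png",cv2.resize(a,(800,286)))
```

```text
wrist 0 769 0.0806 slope deg [-0.14  0.1 ]
wrist 0.0245 596 0.0435 slope deg [ 0.02 -0.06]
wrist 0.019 305 0.0543 slope deg [ 1.92 -1.35]
side 0 48 0.08 slope deg [-0.64 -0.52]
side 0.0245 54 0.043 slope deg [-2.68  4.88]
side 0.019 37 0.0534 slope deg [-11.79   0.88]
```

View pics/f21.png

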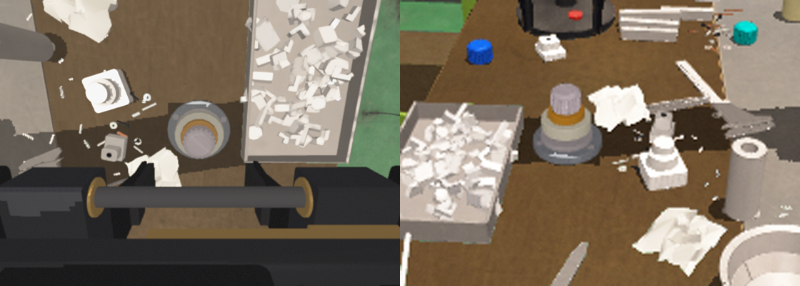

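The stack is complete: cap top at 80.6 mm (80 expected) and level, seen at right-hand (565,100). I'll settle briefly and hand in.

Emit:
apply_moves(
  increments=[
    {"xyz": [0,0,-10],"rotation": [0,0,0],"grip": 60},
    {"xyz": [0,0,-15],"rotation": [0,0,0],"grip": 60},
    {"xyz": [0,0,-15],"rotation": [0,0,0],"grip": 60},
    {"xyz": [0,0,-15],"rotation": [0,0,0],"grip": 60},
  ],
)

```text
time: 25.48
ee_pos: [0.4606, 0.0325, 0.179]
eef_rot: [1.0, 0.002, -0.0, 0.001]
ft_force: [-0.2, 0.0, 0.0]
width: 0.0663
```

Run:
```python
from h import *
print(r.close_job())
```

```text
the job is handed in; nothing more can be done
None
```

The arbor is built in the order you asked: steel flange with its hub up, larger abrasive wheel, brass collar, then the bright knurled cap closed end up. I handed it in at about 25 s with the gripper open and well above the stack. The smaller wheel and the blue and turquoise look-alikes were not touched.

**Heights (wrist camera):**

| Part | Measured top | Expected |
|---|---|---|
| Flange hub | 27.5 mm | 27 mm |
| Larger wheel | 43.5 mm | 43 mm |
| Collar | 54.6 mm | 54 mm |
| Cap | 80.6 mm | 80 mm |

- **Level:** The wheel, collar and cap each sloped under 0.2° when checked just after placing. For the flange I relied on its height, because its slope fit was too noisy.
- **Forces:** The wrist readings I saw stayed under about 11 N.
- **Disagreements:** The top camera read about 2 mm lower in x than the wrist camera. I used the wrist camera because it agreed with the parts held in the gripper. In the last check, the slope fits on the narrow strip of collar still visible, and on all three parts from the side camera, were noisy. The heights from both cameras agreed with the design.

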